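# Lock the gear head in its service stand and grease its tilted nipple

### The job

Slide the flat keeper plate from its rack all the way down into the upright slot at the back of the service stand and let go of it; then take the push-type grease gun out of its holder and press its coupler squarely onto the gear head's tilted grease nipple, past the two spring clips, until they snap in behind the coupler's rim and the spring collar is pressed fully home. Finish while still gripping the gun and holding it there, pressed in against the spring. Do not knock over or push away the spray can or the tub.

Things in the scene. Friction and masses are not known exactly. Their poses are not given: they have to be found in the camera images.
- stand: Service stand, fixed: grey base plate 190 x 150 x 12 mm (x, y, z; origin at the centre of its underside, z up). On it an aluminium gear head (x -84 to +35, |y| to 35, top z = 70 mm; tilted boss on top leans to -x). Behind it, at x = +60 mm, the keeper slot, open at the top, between two dark steel channels (|y| 32 to 50, tops at z = 70 mm): 8.5 mm wide along x, 83 mm long along y.
- slot_floor (a point): Centre of the slot's floor (top of the base plate, 12 mm above the table), where the plate's lower edge must rest; axes as the stand's. The slot is 58 mm deep from the channel tops.
- fitting: Nipple fitting, fixed. z = nipple axis, outward, 30 deg from vertical toward the stand's -x; y as the stand's. Origin at its root, (-30, 0, 88) mm of the stand. Steel stem 10 mm in diameter, round tip at z = 26 mm. Brass spring collar 23 mm in diameter, face at z = 14 mm free, 5 pressed. Sprung 6 mm clip noses at y = +-15.3, z = 17 mm yield outwards; housings to |y| = 34, z = 21 mm.
- collar (a joint): Spring collar of the nipple: 0 m free, grows as the coupler pushes it in along the axis, stop at 0.009 m; fully home is over 0.0065. Spring 4 N at 0, 13 N at the stop; before it, the clips resist with 5 to 15 N (coupler mouth 18 to 15 mm from the root), then snap in behind the rim by about 0.0045. If let go, the clips hold the gun on, but not fully home.
- rack: Plate rack, fixed: dark steel, base 60 x 110 mm, origin at the centre of its underside. The plate stands in its pocket, open at the top (9 mm wide along x, 85 mm along y, floor at z = 8 mm, walls to z = 48 mm).
- plate_center (a point): Centre of the keeper plate: loose flat aluminium plate 6 mm thick (its x), 80 mm wide (its y), 120 mm tall (its z, up), about 160 g, standing on edge in the rack. The top edge is 60 mm above this point. It may go into the slot either way round; seated, this point is 60 mm above slot_floor.
- holder: Gun holder, fixed: black block 80 x 80 x 40 mm with a 33 mm through hole in the middle, origin at the centre of its underside; the gun hangs in it by its shoulder, coupler down.
- gun_grip (a point): Middle of the grip of the push-type grease gun (loose, about 450 g, 106 mm long, upright in the holder). z along the gun from coupler to end cap (up at the start); x and y square to the flats of the 30 x 30 mm grip, which reaches from 34 mm below to 26 mm above this point; a round cap adds 10 mm; a 42 mm round shoulder lies 34 to 40 mm below.
- gun_mouth (a point): Centre of the mouth of the gun's coupler, on its axis 70 mm below gun_grip, same axes. Rounded rim 28 mm in diameter, 6 mm high, above it a 21 mm neck; 14 mm bore, 30 mm deep, goes over the nipple's stem. When home, this point lies on the fitting's z axis, 4.5 to 7.5 mm from its origin.
- gun: The grease gun as a whole; origin at the mouth of its coupler, axes as gun_grip.
- spray_can: Bystander: spray can, 58 mm in diameter, 150 mm tall, loose, to be left standing; origin at the centre of its underside.
- tub: Bystander: round tub with black cap, 84 mm in diameter, 75 mm tall, loose, to be left standing; origin at the centre of its underside.
Mind the look-alikes: they are no part of the job. Leave any purple look-alike of the part that bears plate_center alone.

How it is judged:
By the outcome, as a careful person would: the job done as asked, in the order asked, and still so for the second after the job is handed in, while the arm keeps its last pose, push and grip.
It also fails if it takes over 64 s, if anything falls off the work surface, if the arm or the gripper's body presses on something with over 40 N, if the wrist force passes 120 N, or if a joint passes its speed limit or range.

### The arm

A 6-joint arm with a two-finger parallel gripper is mounted at the origin on the work surface. World frame = base frame: x ahead of the robot, y to its left, z up, the work surface at z = 0. Lengths are in m, angles in rad, forces in N, time in s.
With the tool pointing down it reaches from about 0.325 to 1 m from the base axis. Payload 5.1 kg.
Tool frame: the origin (TCP) lies at the very end of the fingers, on their centre line; the grasp point (between the pads) lies grasp_offset behind it (grasp_offset is the distance from the TCP to the grasp point, in m); y points along the fingers, z is the direction in which the jaws open and shut, and the axes are right-handed (so a half turn about y gives the same grasp; the last joint's range is limited). The gripper opens to 85 mm and grips with 20 to 120 N. Pads are 22 mm wide; open, the fingers measure 114 mm over their backs; the gripper's body (76 mm by 85 mm) begins 54 mm behind the grasp point. The pads swing forward as they close: fully open they stand 13 mm farther back than shut.
Start: joints at [1.043, 0.124, 1.65, -0, 1.367, -0.083], TCP at [0.28, 0.587, 0.231] pointing down, gripper open.
Joint ranges: [-2.61, 2.61], [-1.02, 2.33], [0.03, 2.71], [-1.35, 4.49], [0.32, 2.68], [-2.91, 2.91]. Speed limits (rad/s): [2.57, 2.57, 3.14, 3.14, 3.14, 3.14].

### API

Orientations are given as a rotation vector (axis times angle).
In Python, from rig import read_state, read_camera, camera_params, sign_off, outline_of, tip_of, grasp_offset gives the robot as it stands.
- The arm moves only by the tool jog_arm, never from a script. Its arguments are lists of equal length, an entry for each row: "delta_pos": the shift along the tool's x, y, z in mm, a list of three; "turn": the turn about the tool's y in degrees; "hand": the finger opening in mm, from 0 to 85.4. In form: {"delta_pos": [[dx, dy, dz], ...], "turn": [turn, ...], "hand": [hand, ...]}. A call has 1 to 8 rows; each row shifts and turns the commanded pose from where the row before left it, along the tool's axes as they then stand; what a row does not reach is not made up. A row lasts 1/8 s, in which the tool goes at most 62.5 mm and 10.7 degrees, less where a joint would pass 70% of its speed; a pose out of reach is approached as far as the arm can. A call is refused whole if a number of a shift passes 62.5 or a number of a turn 10.7, either way. A call with a gripper value outside its range is refused whole. The fingers move at their own pace and stop on an object; "grip_force" is the grip in N (left out, the last holds). Time passes only in rows, so rows that do not move let the fingers close. It gives the time, the measured TCP pose, the force and the opening at its end, in the units of the state.
- read_state(): the state, without advancing time (a new reading comes with each control period).
- read_camera(name): name is "scene" or "top" or "wrist"; returns the picture (384x512x3 uint8, red, green, blue); there is no depth.
- camera_params(name): a dict with "fx", "fy", "cx", "cy" (pixels), "extrinsics" (4x4, takes a point from camera to world coordinates). Camera axes: x right, y down, z forward; pixel columns grow to the right and rows downward; lengths in m; the calibration is good to about 2 mm. A picture is of the moment at which its call begins: read the wrist's pose just before it. camera_params takes no time and is no camera call; for the wrist camera it gives the pose at the moment of the call.
- sign_off(): hands the job in, once; it reports no verdict.
Trained networks look in the newest picture that a camera, given by its name, has taken for a name from the list of things; names that differ only in an ending like _2 or _b are one class to them, and where a whole thing is asked for, a point or a joint stands for the part that bears it (a point fixed in the world has none). Each returns a list of dicts, best first, with "p" (0 to 1); they miss things now and then, are a little off and sometimes report something else, mostly with a low value. They report only what shows in the picture. A call takes as long as a camera call. They do not tell look-alikes from the thing itself.
- outline_of(thing, camera): "mask" (384x512 bool, what is visible of it) and "centre" ([row, column] in pixels, amid what is visible of it).
- tip_of(thing, camera): "centre" ([row, column] in pixels: a listed point, or the origin of a listed thing).
The state is a dict: "t": time; "qpos": joint angles; "joint_vel": joint speeds; "effort": joint torques, N m; "ee_pos": TCP position; "tcp_rot": TCP orientation; "force": force on the tool from outside, world axes, zero at the start; "torque": the same for the moment, N m; "grip_width": opening from 0.0 (shut) to 1.0 (fully open).
Only numpy, scipy, OpenCV 4.12 (cv2) and the standard library are available. Lean on these libraries where they do the work, as an engineer would, in place of code of your own. Each camera call takes 0.05 s, during which the arm holds its last target.

## Working session

There is one attempt and no reset: what is moved stays moved. The work goes in short steps, Python scripts to look and compute and a tool call to move; the robot and the scene stay as the last step left them, time stands still between calls to the robot, and variables do not carry over. Pictures are saved under pics/ and viewed, and the job is handed in when it is done.

Besides the shell and the picture viewer there is one more tool, called after "Emit:" as name(argument=value, ...), one argument or row to a line, values as JSON. jog_arm: Moves the arm, as the interface text tells. Its arguments: {"type":"object","properties":{"delta_pos":{"type":"array","items":{"type":"array","items":{"type":"number"}}},"turn":{"type":"array","items":{"type":"number"}},"hand":{"type":"array","items":{"type":"number"}},"grip_force":{"type":"number"}},"required":["delta_pos","turn","hand"]}

```bash
mkdir -p pics; ls; python3 - <<'E'
from rig import *
import cv2,numpy as np
print(read_state(), grasp_offset)
for n in ["scene","top","wrist"]:
    im=read_camera(n); cv2.imwrite(f"pics/{n}0.png",im[:,:,::-1]); c=camera_params(n); print(n,c)
E
```

```text
pics
{'t': 0.0, 'qpos': array([ 1.04338670e+00,  1.24531910e-01,  1.65166767e+00,  1.00352173e-05,
        1.36750096e+00, -8.25543569e-02]), 'joint_vel': array([-0.0017912 , -0.00135194, -0.00017417, -0.00093203,  0.00152306,
        0.00088608]), 'effort': array([-1.03089322e-03, -4.23590219e+01, -3.65458918e+01, -1.18062612e-04,
        6.79940509e-03,  1.17092597e-05]), 'ee_pos': array([0.27940265, 0.58621165, 0.23003941]), 'tcp_rot': array([-1.5445114 ,  0.34947244, -0.34845636]), 'force': array([ 0.01133736,  0.25317163, -0.13462188]), 'torque': array([ 0.01004391, -0.02480496,  0.02011811]), 'grip_width': 1.0013866995031506} 0.0187
scene {'fx': 363.9954515776865, 'fy': 363.9954515776865, 'cx': 256.8261321571317, 'cy': 190.89812679153655, 'extrinsics': array([[-0.58851262,  0.63005519, -0.50663928,  1.1145559 ],
       [ 0.80838711,  0.46847209, -0.35643258,  0.40269933],
       [ 0.01277417, -0.61932573, -0.78503023,  0.91342318],
       [ 0.        ,  0.        ,  0.        ,  1.        ]])}
top {'fx': 379.18463289603505, 'fy': 379.18463289603505, 'cx': 251.22311249213195, 'cy': 186.87512572551702, 'extrinsics': array([[ 0.02078564, -0.99413531,  0.10612705,  0.49692626],
       [-0.99977443, -0.02020469,  0.00654642, -0.01208045],
       [-0.00436377, -0.10623918, -0.99433103,  0.95423651],
       [ 0.        ,  0.        ,  0.        ,  1.        ]])}
wrist {'fx': 283.20814257344506, 'fy': 283.20814257344506, 'cx': 253.8110196754661, 'cy': 190.23892857327186, 'extrinsics': array([[ 4.30185886e-01,  8.69870541e-01,  2.41382154e-01,
         2.18286461e-01],
       [ 9.02739916e-01, -4.14266079e-01, -1.15949385e-01,
         6.15533379e-01],
       [-8.64515613e-04,  2.67785094e-01, -9.63478280e-01,
         3.74216220e-01],
       [ 0.00000000e+00,  0.00000000e+00,  0.00000000e+00,
         1.00000000e+00]])}
```

View pics/scene0.png

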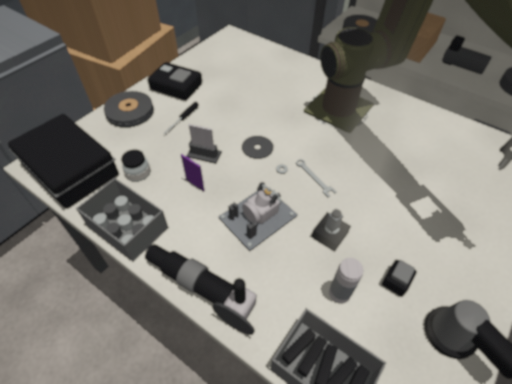

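View pics/top0.png

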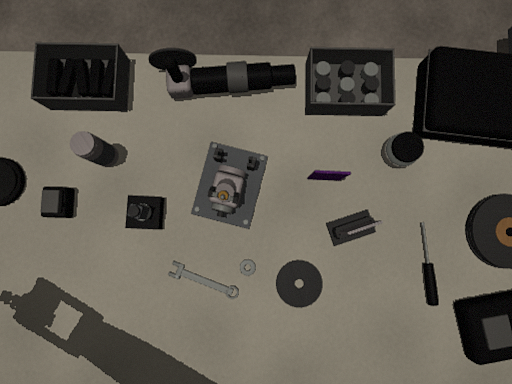

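View pics/wrist0.png

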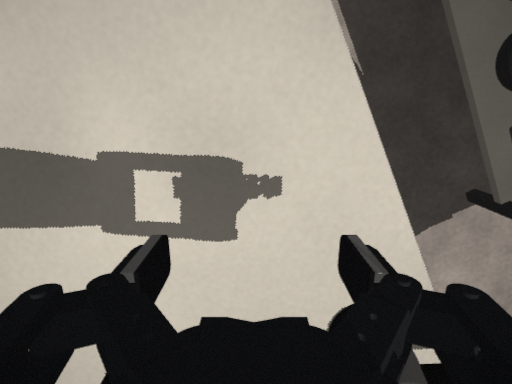

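```bash
cat > h.py <<'E'
from rig import *
import cv2,numpy as np
from scipy.spatial.transform import Rotation as R
np.set_printoptions(precision=4,suppress=True)
def ray(c,rc):
    E=c["extrinsics"]; d=np.array([(rc[1]-c["cx"])/c["fx"],(rc[0]-c["cy"])/c["fy"],1.])
    return E[:3,3],E[:3,:3]@d
def proj(c,P):
    E=np.linalg.inv(c["extrinsics"]); p=np.atleast_2d(P)@E[:3,:3].T+E[:3,3]
    return np.c_[c["fx"]*p[:,0]/p[:,2]+c["cx"],c["fy"]*p[:,1]/p[:,2]+c["cy"]]
def tri(obs):
    A=np.zeros((3,3));b=np.zeros(3)
    for o,d in obs:
        d=d/np.linalg.norm(d);M=np.eye(3)-np.outer(d,d);A+=M;b+=M@o
    X=np.linalg.solve(A,b); return X,[np.linalg.norm((np.eye(3)-np.outer(d,d)/(d@d))@(X-o))*1e3 for o,d in obs]
def onz(o,d,z): return o+d*(z-o[2])/d[2]
def shot(n,f,scale=1,crop=None):
    c=camera_params(n); im=read_camera(n)[:,:,::-1].copy()
    cv2.imwrite("pics/raw_"+f,im)
    if crop: r0,r1,c0,c1=crop; im=im[r0:r1,c0:c1]
    if scale!=1: im=cv2.resize(im,None,fx=scale,fy=scale,interpolation=cv2.INTER_CUBIC)
    cv2.imwrite("pics/"+f,im); return c
def st():
    s=read_state(); Rm=R.from_rotvec(s["tcp_rot"]).as_matrix()
    return s,s["ee_pos"],Rm
E
python3 - <<'E'
from h import *
s,p,Rm=st(); print(Rm)
cs,ct=camera_params("scene"),camera_params("top")
for n in ["stand","slot_floor","fitting","rack","plate_center","holder","gun_grip","gun_mouth","spray_can","tub"]:
    a=tip_of(n,"scene");b=tip_of(n,"top")
    print(n,[(x["centre"],round(x["p"],2)) for x in a],[(x["centre"],round(x["p"],2)) for x in b])
    for x in a[:2]:
        for y in b[:2]:
            X,e=tri([ray(cs,x["centre"]),ray(ct,y["centre"])])
            if max(e)<15: print("   ",X,np.round(e,1))
print(read_state()["t"])
E
python3 - <<'E'
import cv2
im=cv2.imread('pics/top0.png');cv2.imwrite('pics/top0c.png',cv2.resize(im[130:260,115:405],(800,360),interpolation=cv2.INTER_CUBIC))
im=cv2.imread('pics/scene0.png');cv2.imwrite('pics/scene0c.png',cv2.resize(im[110:260,160:360],(800,600),interpolation=cv2.INTER_CUBIC))
E
```

```text
[[ 0.9027 -0.0009  0.4303]
 [-0.4303 -0.0014  0.9027]
 [-0.0002 -1.     -0.0017]]
stand [([214.5, 259.1], 0.91)] [([187.4, 229.4], 0.96)]
    [0.5963 0.0488 0.0029] [0.4 0.4]
slot_floor [([224.9, 239.0], 0.59)] [([164.4, 236.4], 0.93)]
    [0.6588 0.0278 0.0029] [6.4 6.4]
fitting [([195.7, 262.4], 0.84)] [([195.1, 222.6], 0.87)]
    [0.5747 0.053  0.0771] [8.2 8.2]
rack [([154.4, 201.6], 0.75)] [([227.3, 350.4], 0.61)]
    [ 0.5043 -0.2601 -0.0047] [3.7 3.7]
plate_center [([174.6, 191.5], 0.66), ([140.2, 199.0], 0.59)] [([177.4, 330.6], 0.86), ([227.4, 353.1], 0.57)]
    [ 0.6214 -0.198   0.0404] [0.3 0.3]
    [ 0.5109 -0.3116 -0.1435] [13.7 13.7]
    [ 0.5997 -0.1657  0.192 ] [2. 2.]
    [ 0.5069 -0.2521  0.0685] [8.9 8.9]
holder [([234.2, 329.3], 0.89), ([217.6, 334.9], 0.4)] [([213.5, 146.0], 0.59), ([211.5, 147.2], 0.58)]
    [ 0.5273  0.2554 -0.0001] [2.3 2.3]
    [0.531  0.254  0.0029] [0.2 0.2]
    [0.5202 0.2449 0.0677] [7.5 7.5]
    [0.5237 0.2436 0.0706] [9.8 9.8]
gun_grip [([220.2, 335.7], 0.76)] [([211.0, 137.4], 0.86)]
    [0.5284 0.2573 0.0762] [1.3 1.3]
gun_mouth [([232.4, 335.1], 0.71)] []
spray_can [([290.9, 342.0], 0.84)] [([152.6, 110.0], 0.91)]
    [0.6736 0.3598 0.0125] [7.8 7.8]
tub [([169.3, 139.7], 0.87)] [([153.3, 396.9], 0.81), ([191.7, 223.2], 0.29)]
    [ 0.6897 -0.3705  0.0115] [0.7 0.7]
1.15
```

View pics/top0c.png

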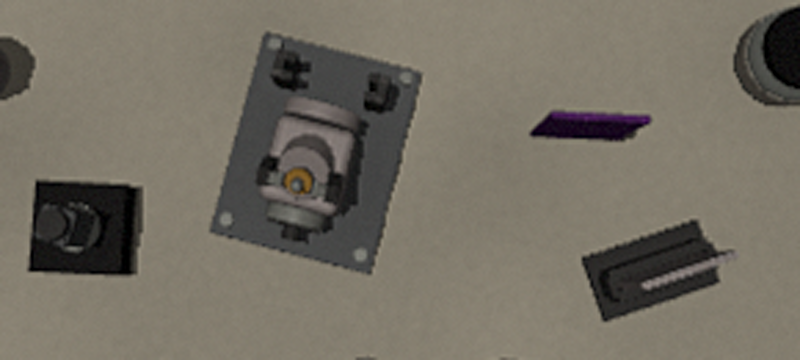

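View pics/scene0c.png

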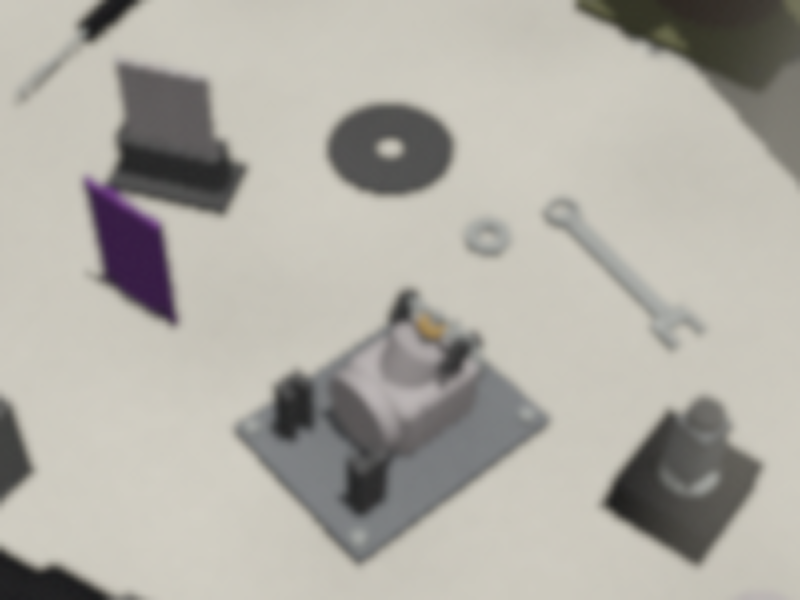

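```bash
cat >> h.py <<'E'
def yaw_of(Rm): return np.arctan2(Rm[1,2],Rm[0,2])
def plan(tp,tyaw,n,p=None,yaw=None,r=1):
    """rows for straight move to tp (m), jaw yaw tyaw(rad)"""
    s,p0,Rm=st()
    p=p0.copy() if p is None else np.array(p,float); y=yaw_of(Rm) if yaw is None else yaw
    p0=p.copy();dy=(tyaw-y+np.pi)%(2*np.pi)-np.pi
    rows=[];turns=[]
    for i in range(1,n+1):
        t=p0+(np.array(tp)-p0)*i/n; d=t-p
        x=np.array([np.sin(y),-np.cos(y),0]);z=np.array([np.cos(y),np.sin(y),0]);yy=np.array([0,0,-1])
        D=np.round(np.array([d@x,d@yy,d@z])*1e3,r); tr=round(-np.degrees(dy)/n,r)
        p=p+(D[0]*x+D[1]*yy+D[2]*z)/1e3; y-=np.radians(tr)
        rows.append(D.tolist());turns.append(tr)
    for i in range(0,n,8): print(rows[i:i+8],turns[i:i+8])
    print("end",p,np.degrees(y))
E
python3 - <<'E'
from h import *
plan([.605,.045,.235],np.radians(-14.7),13)
E
```

```text
[[40.5, -0.3, -26.8], [43.2, -0.3, -22.4], [45.2, -0.2, -17.7], [46.9, -0.3, -12.8], [48.0, -0.3, -7.7], [48.6, -0.3, -2.6], [48.5, -0.3, 2.6], [48.0, -0.3, 7.8]] [np.float64(6.1), np.float64(6.1), np.float64(6.1), np.float64(6.1), np.float64(6.1), np.float64(6.1), np.float64(6.1), np.float64(6.1)]
[[46.9, -0.2, 12.8], [45.2, -0.3, 17.7], [43.2, -0.3, 22.4], [40.4, -0.3, 26.9], [37.5, -0.3, 31.0]] [np.float64(6.1), np.float64(6.1), np.float64(6.1), np.float64(6.1), np.float64(6.1)]
end [0.605 0.045 0.235] -14.7878788976127
```

Emit:
jog_arm(
  delta_pos=[
    [40.5, -0.3, -26.8],
    [43.2, -0.3, -22.4],
    [45.2, -0.2, -17.7],
    [46.9, -0.3, -12.8],
    [48, -0.3, -7.7],
    [48.6, -0.3, -2.6],
    [48.5, -0.3, 2.6],
    [48, -0.3, 7.8],
  ],
  turn=[6.1, 6.1, 6.1, 6.1, 6.1, 6.1, 6.1, 6.1],
  hand=[85, 85, 85, 85, 85, 85, 85, 85],
)

```text
t: 2.15
ee_pos: [0.4806, 0.252, 0.2339]
tcp_rot: [-1.325, 1.007, -1.008]
force: [0.1, -0.4, -0.5]
grip_width: 0.994
```

Emit:
jog_arm(
  delta_pos=[
    [46.9, -0.2, 12.8],
    [45.2, -0.3, 17.7],
    [43.2, -0.3, 22.4],
    [40.4, -0.3, 26.9],
    [37.5, -0.3, 31],
    [0, 0, 0],
  ],
  turn=[6.1, 6.1, 6.1, 6.1, 6.1, 0],
  hand=[85, 85, 85, 85, 85, 85],
)

```text
t: 2.9
ee_pos: [0.606, 0.0424, 0.2349]
tcp_rot: [-1.074, 1.399, -1.4]
force: [-0.2, 0.1, -0.2]
grip_width: 0.99
```

```bash
python3 - <<'E'
from h import *
s,p,Rm=st(); print(s['t'],p,np.degrees(yaw_of(Rm)),s['qpos'],s['force'])
c=shot("wrist","w1.png",1.5)
np.save("w1c.npy",c)
for n in ["stand","slot_floor","fitting"]:
    a=tip_of(n,"wrist")
    print(n,[(x["centre"],round(x["p"],2)) for x in a])
    z={"stand":0,"slot_floor":.012,"fitting":.088}[n]
    for x in a[:1]: print(onz(*ray(c,x["centre"]),z))
E
```

```text
2.9 [0.606  0.0424 0.2349] -15.021967882786031 [-0.0184  0.0291  1.7445 -0.0004  1.368   0.2439] [-0.2241  0.1424 -0.1657]
stand [([161.4, 249.0], 0.89)]
[0.6006 0.0468 0.    ]
slot_floor [([159.4, 302.8], 0.66)]
[0.6698 0.0331 0.012 ]
fitting [([174.5, 219.4], 0.81)]
[0.5723 0.0556 0.088 ]
```

View pics/w1.png

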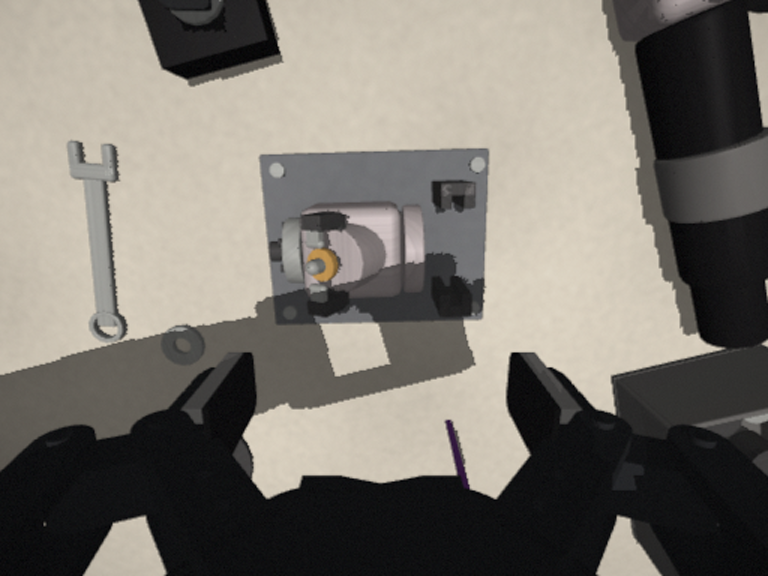

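```bash
cat >> h.py <<'E'
from scipy.optimize import least_squares
def frame(q,P): 
    c,s=np.cos(q[2]),np.sin(q[2]); P=np.atleast_2d(P)
    return np.c_[q[0]+c*P[:,0]-s*P[:,1],q[1]+s*P[:,0]+c*P[:,1],P[:,2]]
def rectedges(hx,hy,z,n=40,cx=0,cy=0,m=.12,sides="abcd"):
    t=np.linspace(-1+m,1-m,n);o=np.ones(n);L=[]
    if "a" in sides:L.append((np.c_[hx*o,hy*t,z*o],np.c_[o,0*o,0*o]))
    if "b" in sides:L.append((np.c_[-hx*o,hy*t,z*o],np.c_[-o,0*o,0*o]))
    if "c" in sides:L.append((np.c_[hx*t,hy*o,z*o],np.c_[0*o,o,0*o]))
    if "d" in sides:L.append((np.c_[hx*t,-hy*o,z*o],np.c_[0*o,-o,0*o]))
    P=np.vstack([a for a,b in L]);N=np.vstack([b for a,b in L])
    return P+[cx,cy,0],N
def fit(q,views,P,N,w=5,sign=0,iters=6):
    """views: list (gray img, cam). sign +1: brighter outside"""
    q=np.array(q,float)
    for it in range(iters):
        tg=[]
        ww=w if it<3 else max(2,w/2)
        for g,c in views:
            a=proj(c,frame(q,P));b=proj(c,frame(q,P+N*1e-3));n=b-a;n/=np.linalg.norm(n,axis=1)[:,None]
            ts=np.arange(-ww,ww+.01,.25)
            S=a[:,None]+n[:,None]*ts[None,:,None]
            v=cv2.remap(g,S[...,0].astype(np.float32),S[...,1].astype(np.float32),cv2.INTER_CUBIC)
            v=cv2.GaussianBlur(v,(0,0),2,sigmaY=.01)
            d=np.gradient(v,axis=1); d=np.abs(d) if sign==0 else np.maximum(sign*d,0)
            k=d.argmax(1); ok=(d.max(1)>1.0)&(k>1)&(k<len(ts)-2)
            tg.append((a+n*ts[k][:,None],n,ok,c))
        def res(q):
            return np.concatenate([((proj(c,frame(q,P))-t)*n).sum(1)[ok] for t,n,ok,c in tg])
        r=least_squares(res,q,loss="soft_l1",f_scale=.5); q=r.x
    return q,np.sqrt(np.median(res(q)**2)),len(res(q))
def gray(f): return cv2.cvtColor(cv2.imread(f),cv2.COLOR_BGR2GRAY).astype(np.float32)
def draw(im,c,q,P,col=(0,255,0),s=1):
    a=np.round(proj(c,frame(q,P))*s).astype(int)
    cv2.polylines(im,[a.reshape(-1,1,2)],True,col,1)
def box(x0,x1,y0,y1,z): return np.array([[x0,y0,z],[x1,y0,z],[x1,y1,z],[x0,y1,z]])
E
python3 - <<'E'
from h import *
cw=np.load("w1c.npy",allow_pickle=True).item(); ct=camera_params("top"); cs=camera_params("scene")
V={"w":(gray("pics/raw_w1.png"),cw),"t":(gray("pics/top0.png"),ct),"s":(gray("pics/scene0.png"),cs)}
P,N=rectedges(.095,.075,.012)
q0=[.5985,.0475,np.radians(-14.7)]
for k in ["w","t","s","wt","wts"]:
    q,e,n=fit(q0,[V[i] for i in k],P,N,sign=1 if 0 else 0); print(k,q[:2],np.degrees(q[2]),e,n)
    if k=="w": qw=q
np.save("stand.npy",qw)
im=cv2.resize(cv2.imread("pics/raw_w1.png")[80:230,160:340],None,fx=4,fy=4,interpolation=cv2.INTER_CUBIC)
c2=dict(cw); c2["cx"]=cw["cx"]-160+.0;c2["cy"]=cw["cy"]-80
draw(im,c2,qw,box(-.095,.095,-.075,.075,.012),s=4)
for sg in(-1,1): draw(im,c2,qw,box(.060-.00425,.060+.00425,min(sg*.032,sg*.0415),max(sg*.032,sg*.0415),.07),(0,0,255),s=4)
F=np.array([[-.03-.013,0,.088+.0225]]);draw(im,c2,qw,np.vstack([F,[[-.03,0,.088]]]),(255,0,0),s=4)
cv2.imwrite("pics/fit1.png",im)
E
```

```text
w [0.6036 0.0494] -13.427164544760888 0.009942915991088312 160
t [0.6028 0.0485] -13.41656265687474 0.24722293112621083 160
s [0.6085 0.0514] -13.838360520667461 0.24374571401289058 160
wt [0.6035 0.0493] -13.430044952867341 0.2445727608191524 320
wts [0.6036 0.0493] -13.441953153071351 0.25245198060307633 480
```

View pics/fit1.png

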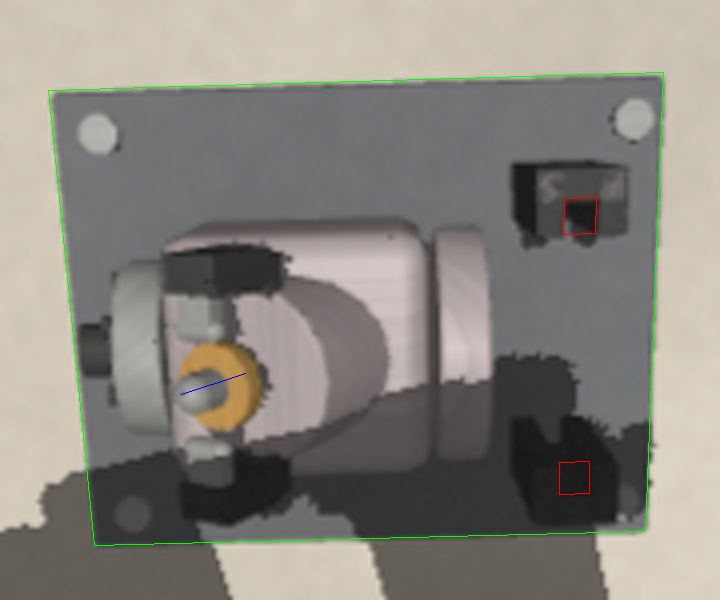

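```bash
python3 - <<'E'
from h import *
plan([.505,-.255,.235],np.radians(17.5),7)
E
```

```text
[[45.2, -0.0, -2.8], [44.8, -0.0, -6.5], [44.1, -0.0, -10.0], [43.2, -0.0, -13.6], [42.0, -0.0, -16.9], [40.5, -0.0, -20.3], [38.7, -0.1, -23.4]] [np.float64(-4.6), np.float64(-4.6), np.float64(-4.6), np.float64(-4.6), np.float64(-4.6), np.float64(-4.6), np.float64(-4.6)]
end [ 0.505 -0.255  0.235] 17.496418735159363
```

Emit:
jog_arm(
  delta_pos=[
    [45.2, 0, -2.8],
    [44.8, 0, -6.5],
    [44.1, 0, -10],
    [43.2, 0, -13.6],
    [42, 0, -16.9],
    [40.5, 0, -20.3],
    [38.7, 0, -23.4],
    [0, 0, 0],
  ],
  turn=[-4.6, -4.6, -4.6, -4.6, -4.6, -4.6, -4.6, 0],
  hand=[85, 85, 85, 85, 85, 85, 85, 85],
)

```text
t: 4.1
ee_pos: [0.5044, -0.2567, 0.2352]
tcp_rot: [-1.337, 0.984, -0.984]
force: [0.2, 0.8, 0.1]
grip_width: 0.991
```

```bash
python3 - <<'E'
from h import *
s,p,Rm=st(); print(s['t'],p,np.degrees(yaw_of(Rm)),s['qpos'])
c=shot("wrist","w2.png",1.5)
np.save("w2c.npy",c)
for n in ["rack","plate_center"]:
    a=tip_of(n,"wrist")
    print(n,[(x["centre"],round(x["p"],2)) for x in a])
    z={"rack":0,"plate_center":.068}[n]
    for x in a[:1]: print(onz(*ray(c,x["centre"]),z))
E
```

```text
4.1 [ 0.5044 -0.2567  0.2352] 17.30741828008392 [-0.5655 -0.0641  1.8359 -0.0002  1.3694 -0.8675]
rack [([160.2, 251.9], 0.78)]
[ 0.5006 -0.2532  0.    ]
plate_center [([169.0, 247.8], 0.96), ([141.4, 373.8], 0.72)]
[ 0.4962 -0.253   0.068 ]
```

View pics/w2.png

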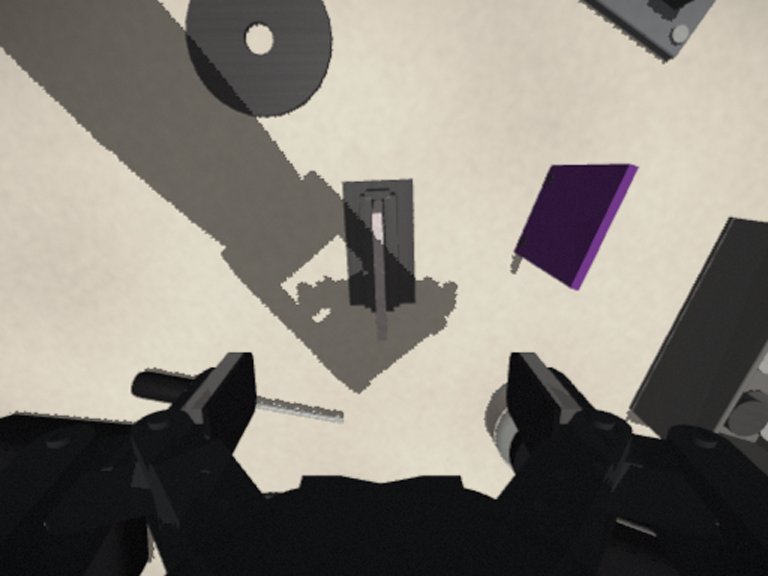

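```bash
python3 - <<'E'
from h import *
cw=np.load("w2c.npy",allow_pickle=True).item()
g=gray("pics/raw_w2.png")
P,N=rectedges(.03,.055,.008)
q,e,n=fit([.5006,-.2545,np.radians(17.3)],[(g,cw)],P,N); print("rack",q[:2],np.degrees(q[2]),e,n)
P,N=rectedges(.003,.04,.128)
qp,e,n=fit(q,[(g,cw)],P,N,w=3); print("plate",qp[:2],np.degrees(qp[2]),e,n)
np.save("plate.npy",qp);np.save("rack.npy",q)
im=cv2.resize(cv2.imread("pics/raw_w2.png")[100:240,200:310],None,fx=5,fy=5,interpolation=cv2.INTER_CUBIC)
im=cv2.convertScaleAbs(im,alpha=1.5)
c2=dict(cw); c2["cx"]=cw["cx"]-200;c2["cy"]=cw["cy"]-100
draw(im,c2,q,box(-.03,.03,-.055,.055,.008),s=5)
draw(im,c2,q,box(-.0045,.0045,-.0425,.0425,.048),(255,0,0),s=5)
draw(im,c2,qp,box(-.003,.003,-.04,.04,.128),(0,0,255),s=5)
draw(im,c2,q,box(-.003,.003,-.04,.04,.128),(0,255,255),s=5)
cv2.imwrite("pics/fit2.png",im)
E
```

```text
rack [ 0.5026 -0.2547] 19.638671352769336 0.23002610426828374 147
plate [ 0.5028 -0.2549] 19.672716745522965 0.2458400814136278 159
```

View pics/fit2.png

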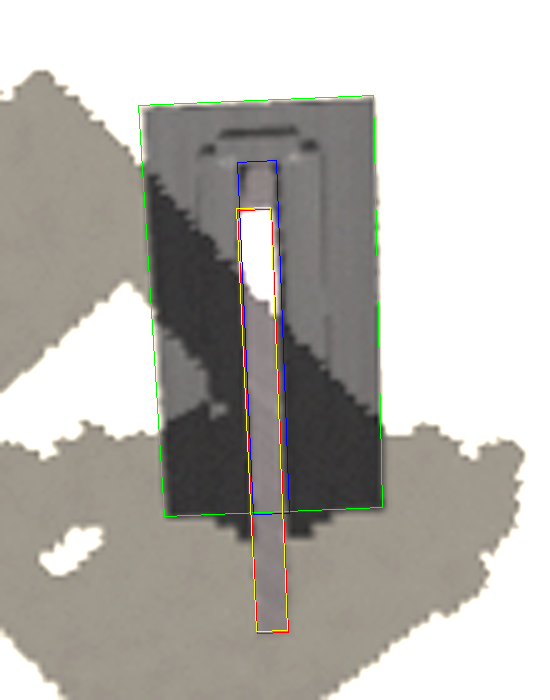

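```bash
python3 - <<'E'
from h import *
s,p,Rm=st(); print(s['t'],p,np.degrees(yaw_of(Rm)),Rm[:,1])
plan([.5028,-.2549,.16],np.radians(19.67),3)
plan([.5028,-.2549,.080],np.radians(19.67),3,p=[.5028,-.2549,.16],yaw=np.radians(19.67))
E
```

```text
4.25 [ 0.5053 -0.2544  0.2351] 17.483480186525966 [ 0.0002  0.0004 -1.    ]
[[-0.1, 25.0, -0.9], [-0.1, 25.1, -0.8], [-0.1, 25.0, -0.9]] [np.float64(-0.7), np.float64(-0.7), np.float64(-0.7)]
end [ 0.5028 -0.2549  0.16  ] 19.583480186525968
[[0.0, 26.7, 0.0], [0.0, 26.6, 0.0], [0.0, 26.7, 0.0]] [np.float64(-0.0), np.float64(-0.0), np.float64(-0.0)]
end [ 0.5028 -0.2549  0.08  ] 19.67
```

Emit:
jog_arm(
  delta_pos=[
    [-0.1, 25, -0.9],
    [-0.1, 25, -0.8],
    [-0.1, 25, -0.9],
    [0, 26.7, 0],
    [0, 26.6, 0],
    [0, 26.7, 0],
    [0, 0, 0],
    [0, 0, 0],
  ],
  turn=[-0.7, -0.7, -0.8, 0, 0, 0, 0, 0],
  hand=[50, 50, 50, 50, 50, 50, 50, 50],
)

```text
t: 5.25
ee_pos: [0.5034, -0.2557, 0.0812]
tcp_rot: [-1.352, 0.951, -0.954]
force: [0.5, -0.1, 0.8]
grip_width: 0.587
```

```bash
python3 - <<'E'
from h import *
s,p,Rm=st(); print(s['t'],p,np.degrees(yaw_of(Rm)),s['force'],s['grip_width'])
c=shot("wrist","w3.png",1.5)
np.save("w3c.npy",c)
E
```

```text
5.25 [ 0.5034 -0.2557  0.0812] 19.693535277441423 [ 0.4988 -0.0577  0.802 ] 0.5872932926901213
```

View pics/w3.png

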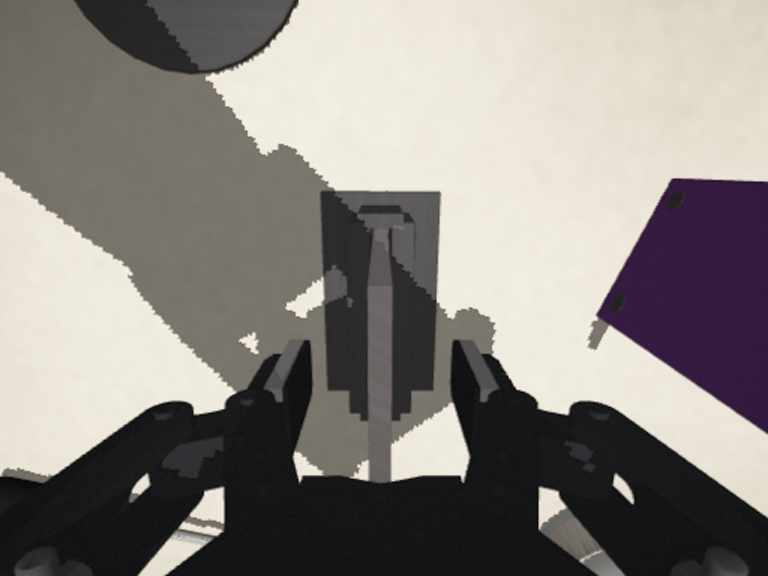

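Emit:
jog_arm(
  delta_pos=[
    [0, 0, 0],
    [0, 0, 0],
    [0, 0, 0],
    [0, 0, 0],
    [0, 0, 0],
    [0, 0, 0],
  ],
  turn=[0, 0, 0, 0, 0, 0],
  hand=[0, 0, 0, 0, 0, 0],
  grip_force=60,
)

```text
t: 6.05
ee_pos: [0.503, -0.2566, 0.0808]
tcp_rot: [-1.352, 0.952, -0.955]
force: [0.6, 0.1, 6.5]
grip_width: 0.06
```

Emit:
jog_arm(
  delta_pos=[
    [0, -20, 0],
    [0, -30, 0],
    [0, -30, 0],
    [0, -30, 0],
    [0, 0, 0],
    [0, 0, 0],
  ],
  turn=[0, 0, 0, 0, 0, 0],
  hand=[0, 0, 0, 0, 0, 0],
)

```text
t: 6.8
ee_pos: [0.5016, -0.2557, 0.1885]
tcp_rot: [-1.352, 0.956, -0.951]
force: [-0.2, 0.4, -2.4]
grip_width: 0.063
```

```bash
python3 - <<'E'
from h import *
s,p,Rm=st(); print(s['t'],p,np.degrees(yaw_of(Rm)),s['force'],s['grip_width'])
c=shot("wrist","w4.png",1.5)
np.save("w4c.npy",c)
E
```

```text
6.8 [ 0.5016 -0.2557  0.1885] 19.61518355802656 [-0.2425  0.4486 -2.3912] 0.06266295441349051
```

View pics/w4.png

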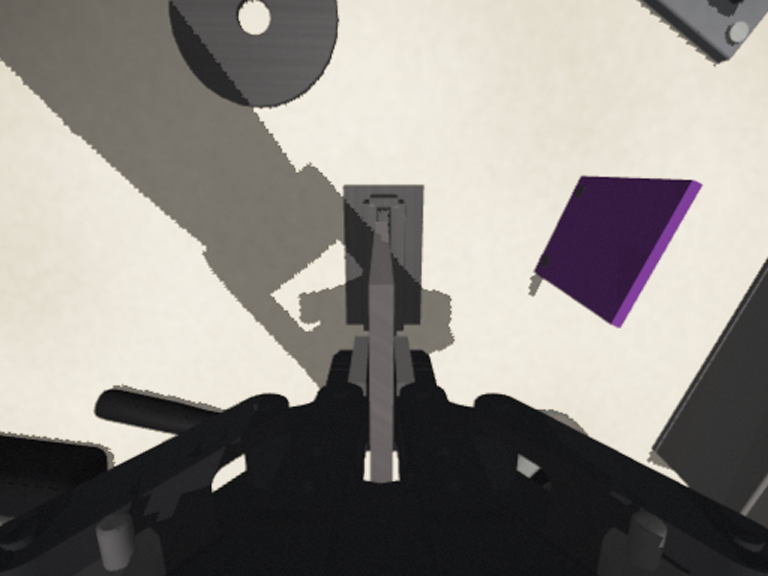

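```bash
python3 - <<'E'
from h import *
c=np.load("w4c.npy",allow_pickle=True).item()
s,p,Rm=st(); print(s['t'],p,np.degrees(yaw_of(Rm)))
g=gray("pics/raw_w4.png"); col=g[170:205,252:256].mean(1); print(col.round(0), 170+np.argmax(np.abs(np.diff(col)))+.5)
# image time pose
p4=np.array([.5016,-.2557,.1885]);y=np.radians(19.615); x=np.array([np.sin(y),-np.cos(y),0])
for r in [188,188.7,189.4]:
    X=onz(*ray(c,[r,254]),p4[2]+.0472); print(r,(X-p4)@x*1e3, "centre",(X-p4)@x*1e3-40, (X-p4)@[np.cos(y),np.sin(y),0]*1e3)
q=np.load("stand.npy"); S=frame(q,[[.06,0,0]])[0]; print("slot",S)
E
```

```text
6.85 [ 0.5014 -0.2556  0.1879] 19.615595857931186
[ 89.  88.  88.  88.  88.  88.  88.  89.  89.  89.  88.  88.  88.  88.
  88.  88.  88.  88.  88.  92. 103. 104. 102. 103. 104. 103. 104. 104.
 103. 103. 104. 104. 105. 105. 106.] 189.5
188 -41.524542324233884 centre -81.52454232423389 0.10158982564541089
188.7 -41.26784729679709 centre -81.2678472967971 0.10165993839195732
189.4 -41.01080284062093 centre -81.01080284062093 0.10173014658016157
slot [0.6619 0.0355 0.    ]
```

```bash
python3 - <<'E'
from h import *
y0=np.radians(19.615)
plan([.6616,.0342,.248],np.radians(-13.43),7,p=[.5014,-.2556,.248],yaw=y0)
E
```

```text
[[-31.3, 0.0, 35.5], [-34.1, 0.0, 32.7], [-36.7, 0.0, 29.9], [-39.0, 0.0, 26.7], [-41.1, 0.0, 23.5], [-42.9, 0.0, 20.0], [-44.3, 0.0, 16.5]] [np.float64(4.7), np.float64(4.7), np.float64(4.7), np.float64(4.7), np.float64(4.7), np.float64(4.7), np.float64(4.7)]
end [0.6616 0.0342 0.248 ] -13.285000000000004
```

Emit:
jog_arm(
  delta_pos=[
    [0, -30, 0],
    [0, -30, 0],
    [-31.3, 0, 35.5],
    [-34.1, 0, 32.7],
    [-36.7, 0, 29.9],
    [-39, 0, 26.7],
    [-41.1, 0, 23.5],
    [-42.9, 0, 20],
  ],
  turn=[0, 0, 4.7, 4.7, 4.7, 4.7, 4.7, 4.7],
  hand=[0, 0, 0, 0, 0, 0, 0, 0],
)

```text
t: 7.85
ee_pos: [0.6394, -0.0063, 0.2473]
tcp_rot: [-1.136, 1.324, -1.319]
force: [-0.0, 0.1, -2.2]
grip_width: 0.062
```

Emit:
jog_arm(
  delta_pos=[
    [-44.3, 0, 16.5],
    [0, 30, 0],
    [0, 30, 0],
    [0, 20, 0],
    [0, 0, 0],
    [0, 0, 0],
  ],
  turn=[4.8, 0, 0, 0, 0, 0],
  hand=[0, 0, 0, 0, 0, 0],
)

```text
t: 8.6
ee_pos: [0.6632, 0.0333, 0.171]
tcp_rot: [-1.088, 1.378, -1.38]
force: [0.8, -0.5, -1.6]
grip_width: 0.065
```

```bash
python3 - <<'E'
from h import *
s,p,Rm=st(); print(s['t'],p,np.degrees(yaw_of(Rm)),s['force'],s['grip_width'])
c=shot("wrist","w5.png",1.5)
np.save("w5c.npy",c)
g=gray("pics/raw_w5.png")
P,N=rectedges(.095,.075,.012,sides="c"); 
q=np.load("stand.npy"); 
im=cv2.resize(cv2.imread("pics/raw_w5.png"),None,fx=1.5,fy=1.5,interpolation=cv2.INTER_CUBIC)
draw(im,c,q,box(-.095,.095,-.075,.075,.012),s=1.5)
for sg in(-1,1): draw(im,c,q,box(.060-.00425,.060+.00425,min(sg*.032,sg*.0415),max(sg*.032,sg*.0415),.07),(0,0,255),s=1.5)
cv2.imwrite("pics/fit5.png",im)
E
```

```text
8.6 [0.6632 0.0333 0.171 ] -13.404261896229706 [ 0.835  -0.4699 -1.5702] 0.06503304275333298
```

View pics/fit5.png

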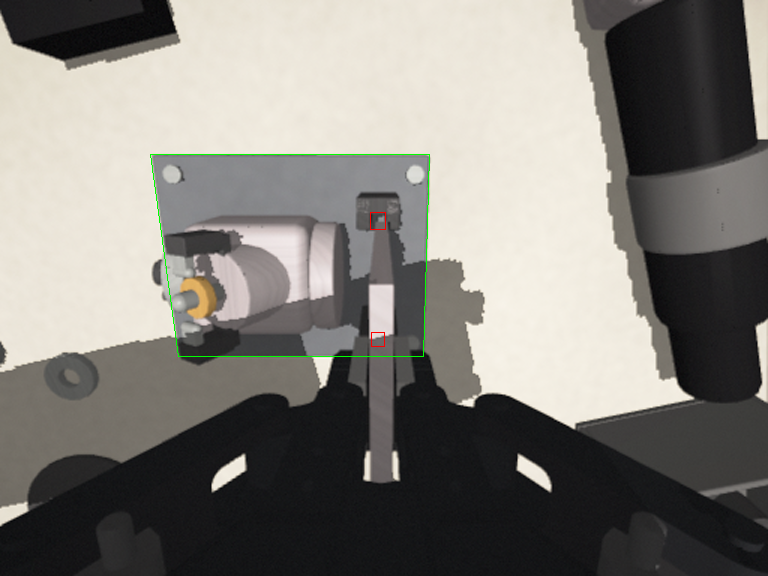

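```bash
python3 - <<'E'
from h import *
s,p,Rm=st(); print(s['t'],p,np.degrees(yaw_of(Rm)),s['force'])
plan([.6616,.0342,.153],np.radians(-13.43),2,r=2)
E
```

```text
8.65 [0.6636 0.0333 0.1717] -13.401835866085012 [-0.1569 -1.2613 -1.9535]
[[-0.19, 9.37, -1.09], [-0.2, 9.37, -1.08]] [np.float64(0.01), np.float64(0.01)]
end [0.6616 0.0342 0.153 ] -13.42183586608501
```

Emit:
jog_arm(
  delta_pos=[
    [-0.2, 9.4, -1],
    [-0.2, 9.3, -1],
    [0, 0, 0],
    [0, 0, 0],
  ],
  turn=[0, 0, 0, 0],
  hand=[0, 0, 0, 0],
)

```text
t: 9.15
ee_pos: [0.6608, 0.0344, 0.1512]
tcp_rot: [-1.09, 1.379, -1.379]
force: [-0.1, 0.1, -2.0]
grip_width: 0.061
```

```bash
python3 - <<'E'
from h import *
s,p,Rm=st(); print(s['t'],p,np.degrees(yaw_of(Rm)),s['force'],s['grip_width'])
c=shot("wrist","w6.png",1)
np.save("w6c.npy",c)
q=np.load("stand.npy"); 
def ov(q,rect,name):
    r0,r1,c0,c1=rect;k=6
    im=cv2.resize(cv2.imread("pics/raw_w6.png")[r0:r1,c0:c1],None,fx=k,fy=k,interpolation=cv2.INTER_CUBIC)
    im=cv2.convertScaleAbs(im,alpha=1.4)
    c2=dict(c); c2["cx"]-=c0;c2["cy"]-=r0
    for sg in(-1,1): draw(im,c2,q,box(.060-.00425,.060+.00425,min(sg*.032,sg*.0415),max(sg*.032,sg*.0415),.07),(0,0,255),s=k)
    y=yaw_of(Rm); x=np.array([np.sin(y),-np.cos(y)])
    qp=[*(p[:2]-.0013*x),y]
    draw(im,c2,qp,box(-.003,.003,-.04,.04,p[2]-.0728),(0,255,255),s=k)
    draw(im,c2,qp,box(-.003,.003,-.04,.04,p[2]+.0472),(0,255,0),s=k)
    cv2.imwrite(name,im)
ov(q,(115,215,210,300),"pics/fit6.png")
P,N=rectedges(.095,.075,.012,sides="abc"); 
qq,e,n=fit(q,[(gray("pics/raw_w6.png"),c)],P,N,w=3);print(q,qq,e,n)
E
```

```text
9.15 [0.6608 0.0344 0.1512] -13.384816052601236 [-0.0754  0.1173 -1.9759] 0.060860476159366
[ 0.6036  0.0494 -0.2343] [ 0.6035  0.0492 -0.2352] 0.041001154442614526 113
```

View pics/fit6.png

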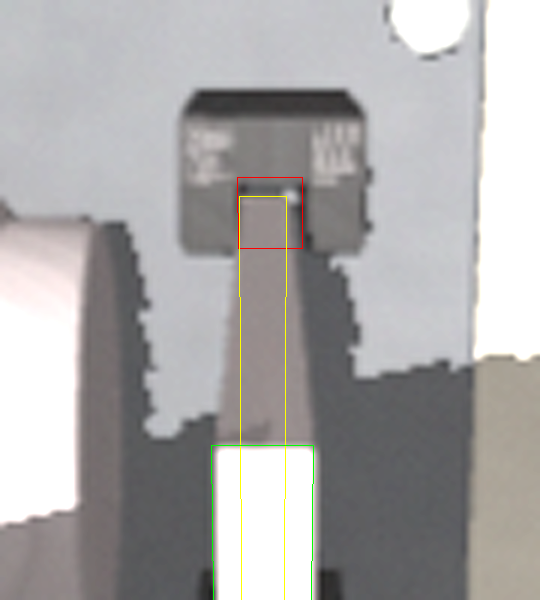

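Emit:
jog_arm(
  delta_pos=[
    [0, 4, 0.5],
    [0, 8, 0.2],
    [0, 8, 0],
    [0, 0, 0],
  ],
  turn=[0, 0, 0, 0],
  hand=[0, 0, 0, 0],
)

```text
t: 9.7
ee_pos: [0.6607, 0.0343, 0.1297]
tcp_rot: [-1.091, 1.381, -1.378]
force: [-0.1, 0.2, -1.8]
grip_width: 0.06
```

```bash
python3 - <<'E'
from h import *
s,p,Rm=st(); print(s['t'],p,np.degrees(yaw_of(Rm)),s['force'],s['torque'],s['grip_width'])
E
```

```text
9.7 [0.6607 0.0343 0.1297] -13.385123122244192 [-0.0688  0.154  -1.7832] [-0.0385  0.0207 -0.0301] 0.05972659570767735
```

Emit:
jog_arm(
  delta_pos=[
    [0, 12, 0.3],
    [0, 13, 0],
    [0, 13, 0],
    [0, 4, 0],
    [0, 0, 0],
  ],
  turn=[0, 0, 0, 0, 0],
  hand=[0, 0, 0, 0, 0],
)

```text
t: 10.32
ee_pos: [0.6615, 0.0342, 0.0887]
tcp_rot: [-1.09, 1.38, -1.379]
force: [0.3, 0.8, -1.5]
grip_width: 0.063
```

```bash
python3 - <<'E'
from h import *
s,p,Rm=st(); print(s['t'],p,np.degrees(yaw_of(Rm)),s['force'],s['torque'],s['grip_width'])
E
```

```text
10.325 [0.6615 0.0342 0.0887] -13.387064194249126 [ 0.259   0.7831 -1.537 ] [-0.0271  0.0261  0.0365] 0.06265319062888104
```

Emit:
jog_arm(
  delta_pos=[
    [0, 2, 0],
    [0, 2, 0],
    [0, 1.5, 0],
    [0, 0, 0],
  ],
  turn=[0, 0, 0, 0],
  hand=[0, 0, 0, 0],
)

```text
t: 10.82
ee_pos: [0.6623, 0.0342, 0.0849]
tcp_rot: [-1.089, 1.378, -1.38]
force: [-1.4, 0.0, 3.5]
grip_width: 0.06
```

```bash
python3 - <<'E'
from h import *
s,p,Rm=st(); print(s['t'],p,np.degrees(yaw_of(Rm)),s['force'],s['torque'],s['grip_width'])
E
```

```text
10.825 [0.6623 0.0342 0.0849] -13.380896448646496 [-1.3894  0.0043  3.5393] [-0.0051  0.299   0.0006] 0.060088625197618185
```

Emit:
jog_arm(
  delta_pos=[
    [0, 0, 0],
    [0, 0, 0],
    [0, 0, 0],
    [0, -10, 0],
    [0, -30, 0],
    [0, -40, 0],
    [0, -40, 0],
    [0, 0, 0],
  ],
  turn=[0, 0, 0, 0, 0, 0, 0, 0],
  hand=[25, 25, 25, 30, 30, 30, 40, 40],
)

```text
t: 11.82
ee_pos: [0.6646, 0.0341, 0.2101]
tcp_rot: [-1.081, 1.372, -1.383]
force: [0.6, 0.2, -0.4]
grip_width: 0.468
```

```bash
python3 - <<'E'
from h import *
s,p,Rm=st(); print(s['t'],p,np.degrees(yaw_of(Rm)),s['force'],s['torque'],s['grip_width'])
c=shot("wrist","w7.png",1); q=np.load("stand.npy")
im=cv2.resize(cv2.imread("pics/raw_w7.png"),None,fx=1.5,fy=1.5)
draw(im,c,q,box(.057,.063,-.04,.04,.132),s=1.5); draw(im,c,q,box(.057,.063,-.04,.04,.134),(0,0,255),s=1.5);cv2.imwrite("pics/fit7.png",im)
P,N=rectedges(.003,.04,.132)
print(fit(frame(q,[[.06,0,0]])[0][:2].tolist()+[q[2]],[(gray("pics/raw_w7.png"),c)],P,N,w=3))
E
```

```text
11.825 [0.6646 0.0341 0.2101] -13.383786289465053 [ 0.6493  0.1556 -0.3739] [-0.0122  0.0196  0.0129] 0.46831473374583893
(array([ 0.6629,  0.0356, -0.2316]), np.float64(0.011609590896466567), 160)
```

View pics/fit7.png

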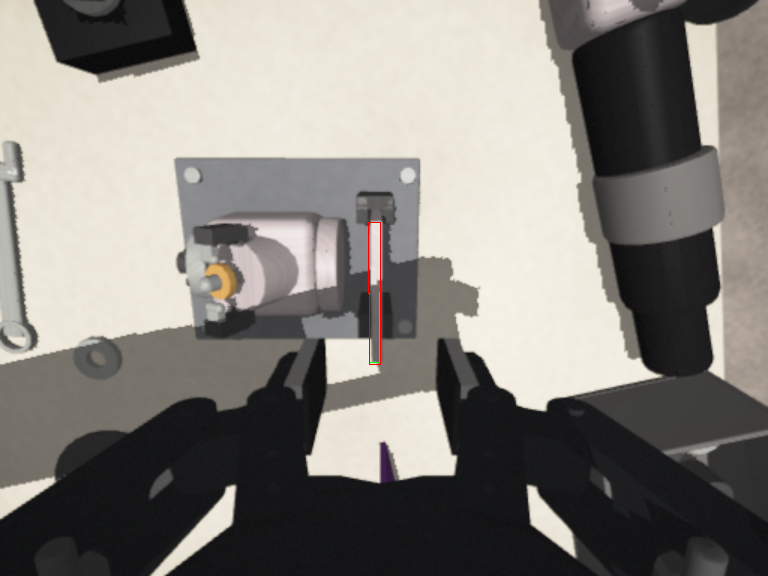

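```bash
python3 - <<'E'
from h import *
plan([.525,.256,.25],np.radians(76.5),9)
E
```

```text
[[-20.4, -4.8, -20.6], [-23.7, -4.7, -16.8], [-26.3, -4.8, -12.4], [-28.0, -4.8, -7.7], [-28.9, -4.8, -2.7], [-29.0, -4.7, 2.4], [-28.0, -4.8, 7.4], [-26.4, -4.8, 12.1]] [np.float64(-10.0), np.float64(-10.0), np.float64(-10.0), np.float64(-10.0), np.float64(-10.0), np.float64(-10.0), np.float64(-10.0), np.float64(-10.0)]
[[-23.9, -4.8, 16.5]] [np.float64(-10.0)]
end [0.525 0.256 0.25 ] 76.61380303437747
```

Emit:
jog_arm(
  delta_pos=[
    [-20.4, -4.8, -20.6],
    [-23.7, -4.7, -16.8],
    [-26.3, -4.8, -12.4],
    [-28, -4.8, -7.7],
    [-28.9, -4.8, -2.7],
    [-29, -4.7, 2.4],
    [-28, -4.8, 7.4],
    [-26.4, -4.8, 12.1],
  ],
  turn=[-10, -10, -10, -10, -10, -10, -10, -10],
  hand=[60, 60, 60, 60, 60, 60, 60, 60],
)

```text
t: 12.88
ee_pos: [0.5376, 0.2319, 0.2403]
tcp_rot: [-1.549, 0.318, -0.314]
force: [0.8, -0.1, 0.3]
grip_width: 0.703
```

Emit:
jog_arm(
  delta_pos=[
    [-23.9, -4.8, 16.5],
    [0, 0, 0],
    [0, 0, 0],
  ],
  turn=[-10, 0, 0],
  hand=[60, 60, 60],
)

```text
t: 13.25
ee_pos: [0.5234, 0.2555, 0.2456]
tcp_rot: [-1.564, 0.186, -0.184]
force: [0.8, -0.2, -0.3]
grip_width: 0.704
```

```bash
python3 - <<'E'
from h import *
s,p,Rm=st(); print(s['t'],p,np.degrees(yaw_of(Rm)),s['qpos'])
c=shot("wrist","w8.png",1.5)
np.save("w8c.npy",c)
for n in ["holder","gun_grip"]:
    a=tip_of(n,"wrist")
    print(n,[(x["centre"],round(x["p"],2)) for x in a])
    z={"holder":0,"gun_grip":.08}[n]
    for x in a[:1]: print(onz(*ray(c,x["centre"]),z))
E
```

```text
13.25 [0.5234 0.2555 0.2456] 76.52629405884237 [ 0.3621 -0.0319  1.7874 -0.0004  1.3879 -0.9734]
holder [([166.2, 252.5], 0.96)]
[0.5282 0.2522 0.    ]
gun_grip [([181.5, 254.0], 0.59), ([168.6, 254.6], 0.25)]
[0.531  0.2537 0.08  ]
```

View pics/w8.png

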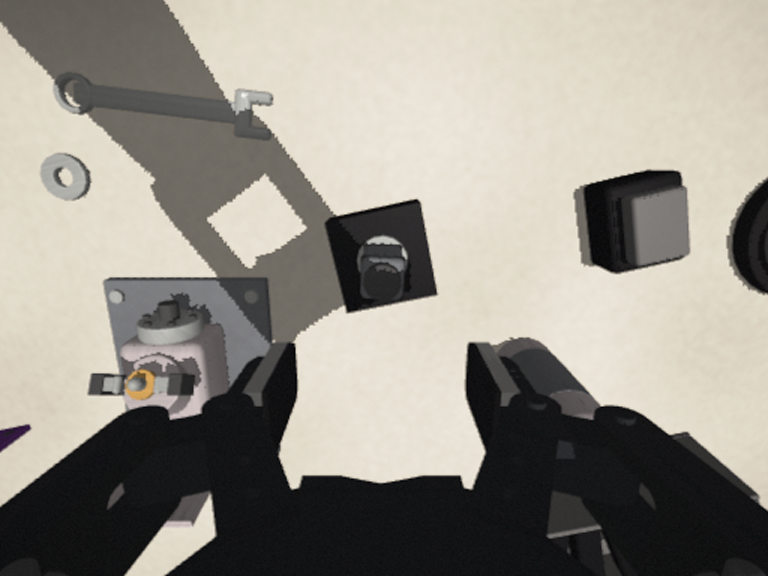

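```bash
python3 - <<'E'
from h import *
c=np.load("w8c.npy",allow_pickle=True).item();g=gray("pics/raw_w8.png")
P,N=rectedges(.04,.04,.04)
q,e,n=fit([.528,.2535,np.radians(-3)],[(g,c)],P,N); print("holder",q[:2],np.degrees(q[2]),e,n); np.save("holder.npy",q)
r0,r1,c0,c1=125,215,210,300;k=6
im=cv2.resize(cv2.imread("pics/raw_w8.png")[r0:r1,c0:c1],None,fx=k,fy=k,interpolation=cv2.INTER_CUBIC)
im=cv2.convertScaleAbs(im,alpha=2.5,beta=10)
c2=dict(c); c2["cx"]-=c0;c2["cy"]-=r0
draw(im,c2,q,box(-.04,.04,-.04,.04,.04),s=k)
t=np.linspace(0,6.283,40)
for r,z,col in[(.021,.046,(255,0,0)),]:
    draw(im,c2,q,np.c_[r*np.cos(t),r*np.sin(t),0*t+z],col,s=k)
q2=q.copy(); 
draw(im,c2,q2,box(-.015,.015,-.015,.015,.106),(0,0,255),s=k)
cv2.imwrite("pics/fit8.png",im)
E
```

```text
holder [0.5274 0.2546] -1.3782997733122582 0.39493457191111814 160
```

View pics/fit8.png

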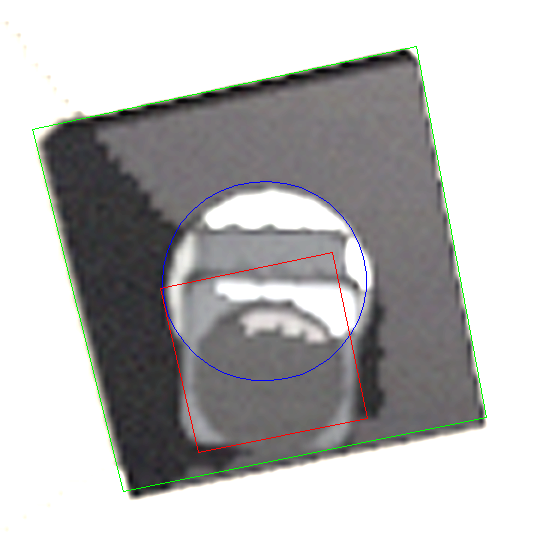

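```bash
python3 - <<'E'
from h import *
s,p,Rm=st(); print(s['t'],p,np.degrees(yaw_of(Rm)),s['grip_width'])
plan([.5285,.2549,.15],np.radians(76.5),3)
plan([.5285,.2549,.0613],np.radians(76.5),3,p=[.5285,.2549,.15],yaw=np.radians(76.5))
E
```

```text
13.4 [0.5239 0.2551 0.2461] 76.50356268891439 0.702241138110283
[[1.5, 32.0, 0.3], [1.5, 32.1, 0.3], [1.6, 32.0, 0.3]] [np.float64(0.0), np.float64(0.0), np.float64(0.0)]
end [0.5285 0.2549 0.15  ] 76.50356268891439
[[0.0, 29.6, 0.0], [0.0, 29.5, 0.0], [0.0, 29.6, 0.0]] [np.float64(-0.0), np.float64(-0.0), np.float64(-0.0)]
end [0.5285 0.2549 0.0613] 76.5
```

Emit:
jog_arm(
  delta_pos=[
    [1.5, 32, 0.3],
    [1.5, 32, 0.3],
    [1.6, 32, 0.3],
    [0, 25, 0],
    [0, 0, 0],
    [0, 0, 0],
  ],
  turn=[0, 0, 0, 0, 0, 0],
  hand=[60, 60, 60, 60, 60, 60],
)

```text
t: 14.15
ee_pos: [0.5291, 0.2557, 0.1269]
tcp_rot: [-1.562, 0.183, -0.185]
force: [-0.5, 0.4, -0.5]
grip_width: 0.705
```

```bash
python3 - <<'E'
from h import *
s,p,Rm=st(); print(s['t'],p,np.degrees(yaw_of(Rm)),s['force'],s['grip_width'])
c=shot("wrist","w9.png",1.5)
E
```

```text
14.15 [0.5291 0.2557 0.1269] 76.56571149162522 [-0.4619  0.4306 -0.5002] 0.7050613323480921
```

View pics/w9.png

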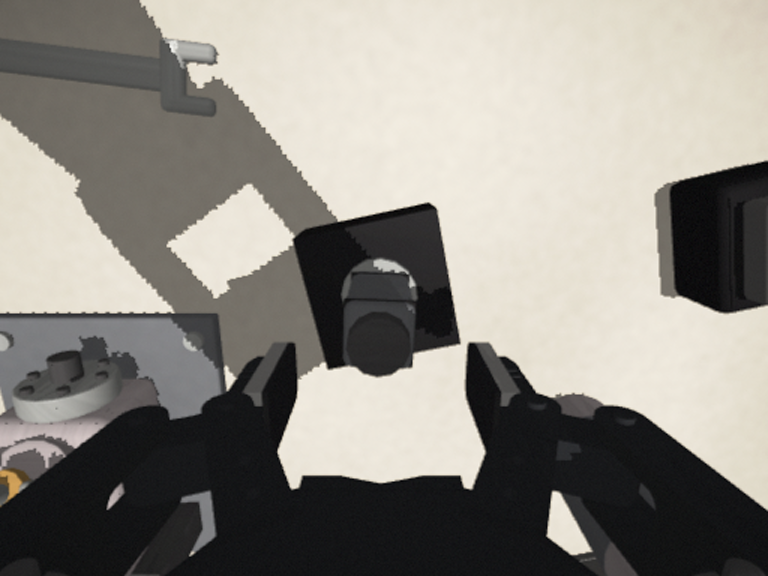

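Emit:
jog_arm(
  delta_pos=[
    [0, 33, 0],
    [0, 32.5, 0],
    [0, 0, 0],
    [0, 0, 0],
  ],
  turn=[0, 0, 0, 0],
  hand=[60, 60, 60, 60],
)

```text
t: 14.7
ee_pos: [0.5297, 0.2563, 0.0625]
tcp_rot: [-1.562, 0.181, -0.186]
force: [0.9, 0.0, -0.1]
grip_width: 0.705
```

```bash
python3 - <<'E'
from h import *
s,p,Rm=st(); print(s['t'],p,np.degrees(yaw_of(Rm)),s['force'],s['grip_width'])
c=shot("wrist","w10.png",1.5); np.save("w10c.npy",c)
E
```

```text
14.7 [0.5297 0.2563 0.0625] 76.6144434691245 [ 0.909   0.0396 -0.0528] 0.7052804650598457
```

View pics/w10.png

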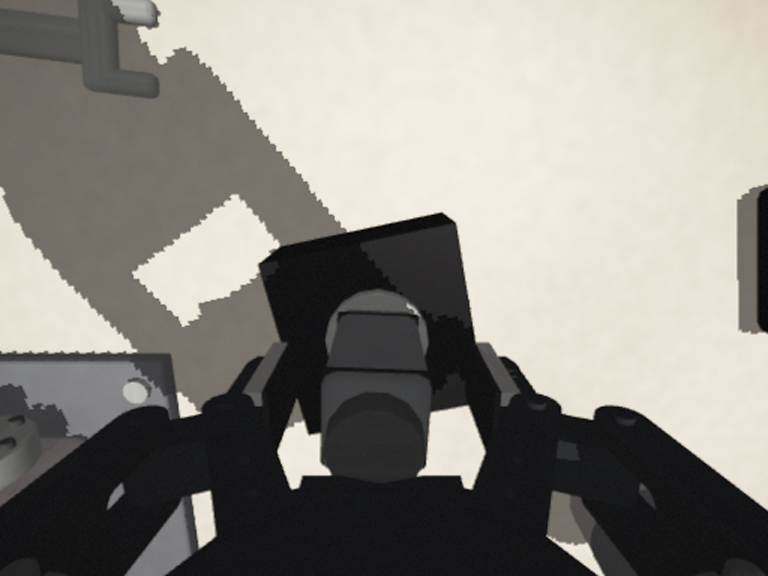

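Emit:
jog_arm(
  delta_pos=[
    [0, 0, 0],
    [0, 0, 0],
    [0, 0, 0],
    [0, 0, 0],
    [0, 0, 0],
  ],
  turn=[0, 0, 0, 0, 0],
  hand=[10, 10, 10, 10, 10],
  grip_force=50,
)

```text
t: 15.38
ee_pos: [0.5294, 0.2559, 0.062]
tcp_rot: [-1.562, 0.182, -0.185]
force: [-0.6, -1.6, 5.8]
grip_width: 0.346
```

Emit:
jog_arm(
  delta_pos=[
    [0, -10, 0],
    [0, -20, 0],
    [0, -25, 0],
    [0, 0, 0],
    [0, 0, 0],
  ],
  turn=[0, 0, 0, 0, 0],
  hand=[10, 10, 10, 10, 10],
)

```text
t: 16.0
ee_pos: [0.5278, 0.2557, 0.1148]
tcp_rot: [-1.563, 0.184, -0.183]
force: [0.0, 0.2, -4.3]
grip_width: 0.342
```

```bash
python3 - <<'E'
from h import *
s,p,Rm=st(); print(s['t'],p,np.degrees(yaw_of(Rm)),s['force'],s['torque'],s['grip_width'])
c=shot("wrist","w11.png",1.5); np.save("w11c.npy",c)
h=np.load("holder.npy");print(h)
e=frame(h,[[.04+.024,0,0]])[0]; print(e)
plan([e[0],e[1],.1155],h[2]+np.pi/2,2)
E
```

```text
16.0 [0.5278 0.2557 0.1148] 76.61864643190803 [ 0.0412  0.197  -4.2762] [-0.0474  0.0368  0.0786] 0.34166423406278285
[ 0.5274  0.2546 -0.0241]
[0.5914 0.2531 0.    ]
[[31.4, -0.7, 6.2], [31.9, -0.7, 2.9]] [np.float64(-6.0), np.float64(-6.0)]
end [0.5914 0.253  0.1155] 88.61746290455055
```

View pics/w11.png

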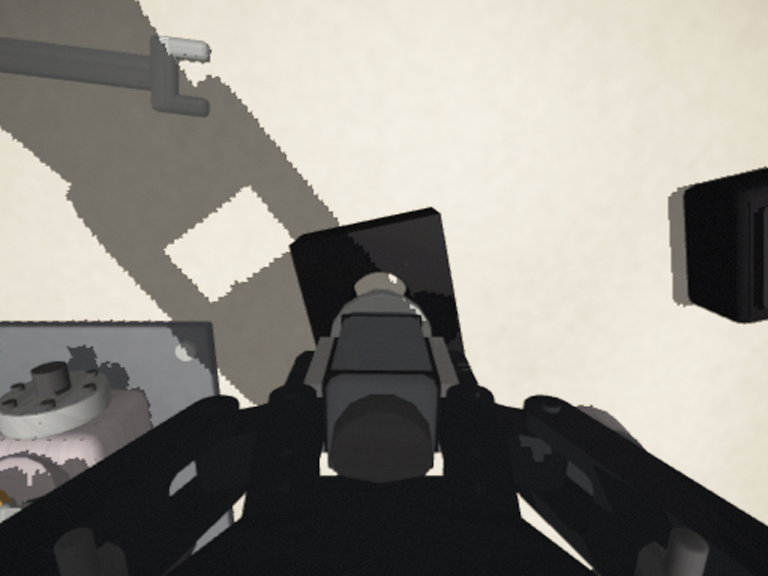

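Emit:
jog_arm(
  delta_pos=[
    [31.4, -0.7, 6.2],
    [31.9, -0.7, 2.9],
    [0, 20, 0],
    [0, 20, 0],
    [0, 0, 0],
    [0, 0, 0],
  ],
  turn=[-6, -6, 0, 0, 0, 0],
  hand=[10, 10, 10, 10, 10, 10],
  grip_force=30,
)

```text
t: 16.8
ee_pos: [0.5915, 0.2534, 0.0762]
tcp_rot: [-1.571, 0.02, -0.018]
force: [-0.0, -1.1, -4.2]
grip_width: 0.345
```

```bash
python3 - <<'E'
from h import *
s,p,Rm=st(); print(s['t'],p,np.degrees(yaw_of(Rm)),s['force'],s['torque'],s['grip_width'])
c=shot("wrist","w12.png",1.5); np.save("w12c.npy",c)
h=np.load("holder.npy");ci,si=np.cos(h[2]),np.sin(h[2]);d=p[:2]-h[:2];print("holder frame",ci*d[0]+si*d[1],-si*d[0]+ci*d[1])
E
```

```text
16.8 [0.5915 0.2534 0.0762] 88.6302555872263 [-0.0005 -1.1117 -4.1967] [-0.0083 -0.0204 -0.043 ] 0.34533035212264557
holder frame 0.06413557038227177 0.0003542476691869884
```

View pics/w12.png

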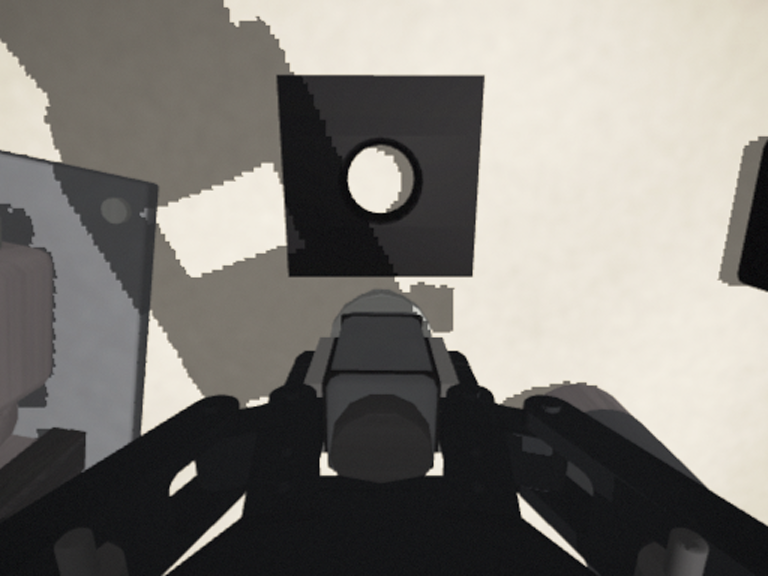

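Emit:
jog_arm(
  delta_pos=[
    [-7, 0, 0],
    [-5, 0, 0],
    [-5, 0, 0],
    [-5, 0, 0],
    [0, 0, 0],
  ],
  turn=[0, 0, 0, 0, 0],
  hand=[10, 10, 10, 10, 10],
  grip_force=25,
)

```text
t: 17.48
ee_pos: [0.5733, 0.2541, 0.079]
tcp_rot: [-1.569, 0.011, -0.026]
force: [6.2, -1.5, -4.0]
grip_width: 0.341
```

```bash
python3 - <<'E'
from h import *
s,p,Rm=st(); print(s['t'],p,np.degrees(yaw_of(Rm)),s['force'],s['torque'],s['grip_width'])
c=shot("wrist","w13.png",1.5); np.save("w13c.npy",c)
E
```

```text
17.475 [0.5733 0.2541 0.079 ] 88.63858293737665 [ 6.151  -1.5138 -3.9896] [-0.1352 -1.4654  0.0048] 0.3410924774948011
```

View pics/w13.png

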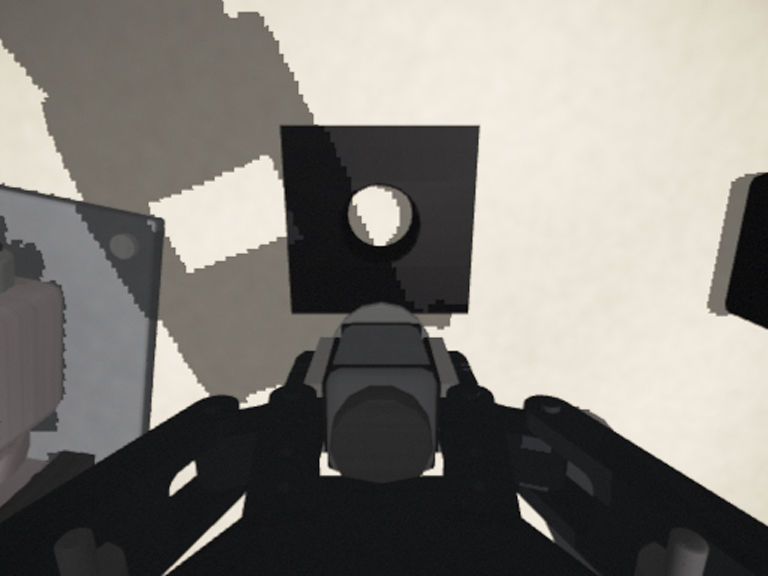

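Emit:
jog_arm(
  delta_pos=[
    [-5, 0, 0],
    [-5, 0, 0],
    [-5, 0, 0],
    [-5, 0, 0],
    [0, 0, 0],
  ],
  turn=[0, 0, 0, 0, 0],
  hand=[10, 10, 10, 10, 10],
  grip_force=20,
)

```text
t: 18.15
ee_pos: [0.5531, 0.2546, 0.0786]
tcp_rot: [-1.569, 0.012, -0.026]
force: [6.8, 0.1, -6.8]
grip_width: 0.344
```

```bash
python3 - <<'E'
from h import *
s,p,Rm=st(); print(s['t'],p,np.degrees(yaw_of(Rm)),Rm[:,1],s['force'],s['torque'],s['grip_width'])
c=shot("wrist","w14.png",1.5); np.save("w14c.npy",c)
E
```

```text
18.15 [0.5531 0.2546 0.0786] 88.63380831827835 [ 0.0087  0.0013 -1.    ] [ 6.7513  0.1076 -6.7703] [-0.0815 -1.502  -0.0262] 0.34382285097939147
```

View pics/w14.png

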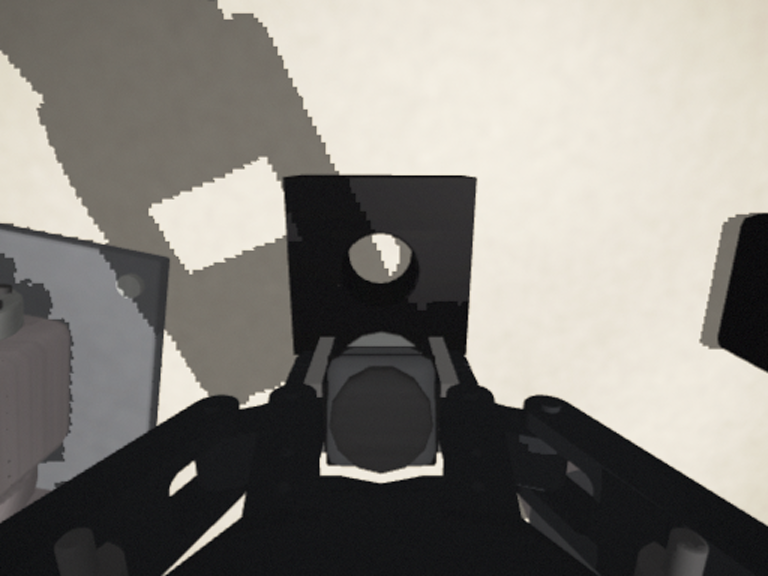

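Emit:
jog_arm(
  delta_pos=[
    [-4, 0, 0],
    [-4, 0, 0],
    [0, 0, 0],
  ],
  turn=[0, 0, 0],
  hand=[10, 10, 10],
)

```text
t: 18.58
ee_pos: [0.5455, 0.2548, 0.0788]
tcp_rot: [-1.569, 0.011, -0.026]
force: [8.8, -1.1, -5.8]
grip_width: 0.347
```

```bash
cat >> h.py <<'E'
def ry(th,off,grip=(0,0,.0185)):
    """gun points given as (a along gun from grip, bx along tool x side, by along jaw) -> tool-aligned coords relative TCP: returns func"""
def gunpts(p,Rm,th,gx,gz,A):
    # A: rows (a, r_x, r_z) rel grip point; cap leans to tool -x by th. gx: offset along tool x, gz: height of grip above TCP
    A=np.atleast_2d(A); x,y,z=Rm[:,0],Rm[:,1],Rm[:,2]
    u=-y*np.cos(th)-x*np.sin(th); n=x*np.cos(th)-y*np.sin(th)
    return p+gx*x-gz*y+A[:,:1]*u+A[:,1:2]*n+A[:,2:3]*z
E
python3 - <<'E'
from h import *
s,p,Rm=st(); print(s['t'],p,np.degrees(yaw_of(Rm)),Rm[:,1],s['force'],s['torque'],s['grip_width'])
c=shot("wrist","w15.png",1.5); np.save("w15c.npy",c); np.savez("w15p.npz",p=p,Rm=Rm)
im=cv2.imread("pics/raw_w15.png");k=4;r0,c0=205,195
I=cv2.convertScaleAbs(cv2.resize(im[r0:330,c0:315],None,fx=k,fy=k,interpolation=cv2.INTER_CUBIC),alpha=2.2,beta=10)
c2=dict(c);c2["cx"]-=c0;c2["cy"]-=r0
I0=I.copy()
t=np.linspace(0,6.283,60)
for th,col in[(25,(0,255,0)),(30,(0,0,255))]:
    th=np.radians(th)
    sq=np.array([[.026,-.015,-.015],[.026,.015,-.015],[.026,.015,.015],[.026,-.015,.015]])
    sh=np.c_[0*t-.034,.021*np.cos(t),.021*np.sin(t)]
    for A in(sq,sh):
        a=np.round(proj(c2,gunpts(p,Rm,th,0,.0182,A))*k).astype(int); cv2.polylines(I,[a.reshape(-1,1,2)],True,col,1)
cv2.imwrite("pics/fit15.png",np.hstack([I0,I])[:, :])
print(I.shape)
E
```

```text
18.575 [0.5455 0.2548 0.0788] 88.6313570657431 [ 0.0095  0.0014 -1.    ] [ 8.7575 -1.1213 -5.7565] [-0.0762 -1.6596  0.0179] 0.34746555965384107
(500, 480, 3)
```

```bash
python3 -c "
import cv2;i=cv2.imread('pics/fit15.png');print(i.shape);cv2.imwrite('pics/fit15s.png',cv2.resize(i,(800,int(i.shape[0]*800/i.shape[1]))))"
```

```text
(500, 960, 3)
```

View pics/fit15s.png

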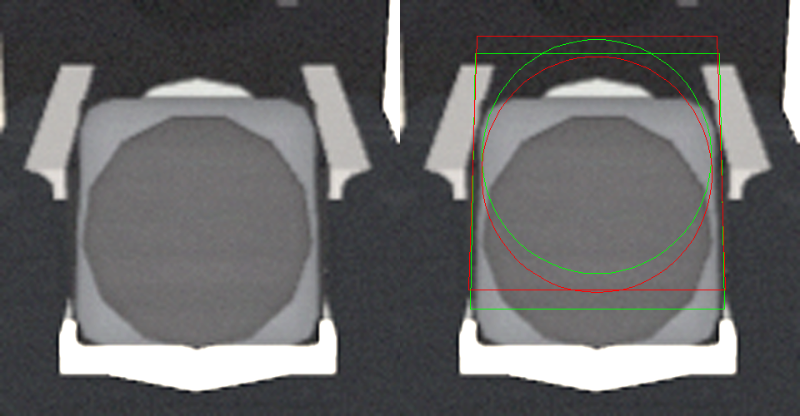

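```bash
python3 - <<'E'
from h import *
c=np.load("w15c.npy",allow_pickle=True).item();d=np.load("w15p.npz");p,Rm=d["p"],d["Rm"]
t=np.linspace(0,2*np.pi,180)
sh=np.vstack([np.c_[0*t+a,.021*np.cos(t),.021*np.sin(t)] for a in(-.034,-.04)])
def pred(v):
    th,gx,gz=v
    a=proj(c,gunpts(p,Rm,th,gx,gz,[[.026,-.015,0],[.026,.015,0],[.026,.015,-.015],[.026,.015,.015]]))
    return np.array([a[0,1],a[1,1],a[3,0]-a[2,0],proj(c,gunpts(p,Rm,th,gx,gz,sh))[:,1].min()])
obs=np.array([234.1,309.1,73.5,229])
for f in [lambda v:(pred(v)-obs), lambda v:(pred([v[0],v[1],.0182])-obs)]:
    r=least_squares(f,[.4,0,.0182]); print(np.degrees(r.x[0]),r.x[1:]*1e3,r.fun)
print(proj(c,[p])[0], c["extrinsics"][:3,3]-p)
E
python3 - <<'E'
import cv2
im=cv2.imread("pics/raw_w11.png");cv2.imwrite("pics/w11c.png",cv2.convertScaleAbs(cv2.resize(im[170:330,195:315],None,fx=3.75,fy=3.75,interpolation=cv2.INTER_CUBIC),alpha=2.2,beta=10))
E
```

```text
26.90947188984629 [ 7.9453 15.8606] [ 0.2376 -0.2213  0.2234 -0.0075]
27.252629991785273 [ 6.7044 18.2   ] [-0.5217  0.7071  1.9542 -0.0083]
[253.948  238.5914] [-0.0692  0.0012  0.1432]
```

View pics/w11c.png

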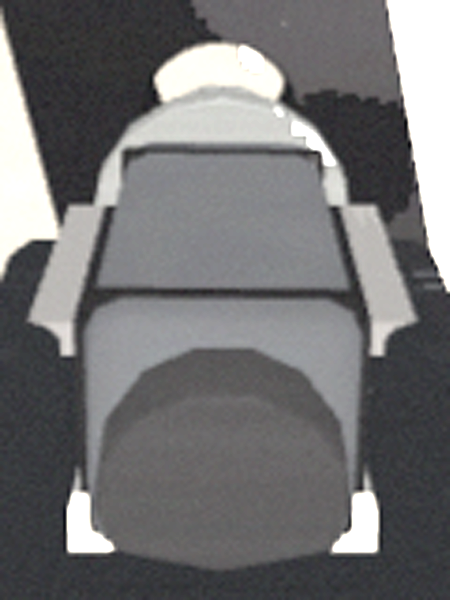

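```bash
python3 - <<'E'
from h import *
c=np.load("w11c.npy",allow_pickle=True).item();p=np.array([.5278,.2557,.1148]);y=np.radians(76.62)
Rm=np.c_[[np.sin(y),-np.cos(y),0],[0,0,-1],[np.cos(y),np.sin(y),0]]
t=np.linspace(0,2*np.pi,180)
ri=np.vstack([np.c_[0*t+a,.014*np.cos(t),.014*np.sin(t)] for a in(-.064,-.07)])
sh=np.vstack([np.c_[0*t+a,.021*np.cos(t),.021*np.sin(t)] for a in(-.034,-.04)])
def pred(v):
    th,gx,gz=v
    a=proj(c,gunpts(p,Rm,th,gx,gz,[[.026,-.015,0],[-.034,-.015,0]]))
    return np.array([a[0,1],a[1,1],proj(c,gunpts(p,Rm,th,gx,gz,sh))[:,1].min(),proj(c,gunpts(p,Rm,th,gx,gz,ri))[:,1].min()])
obs=np.array([293,150,85,42])/3.75+170
for f in [lambda v:(pred(v)-obs), lambda v:(pred([v[0],v[1],.0182])-obs)]:
    r=least_squares(f,[0,0,.0182]); print(np.degrees(r.x[0]),r.x[1:]*1e3,r.fun)
E
```

```text
-25.91917493762399 [  56.2935 -122.4695] [ 1.1287 -6.2356  3.2383  1.8314]
0.0379025575409842 [-0.7748 18.2   ] [ 2.3675 -7.2535 -2.3726  7.3352]
```

```bash
cat >> h.py <<'E'
def gunoverlay(raw,c,p,Rm,th,gx,gz,out,win=(170,330,195,315),k=3.75,col=(0,0,255),al=2.2):
    r0,r1,c0,c1=win
    I=cv2.convertScaleAbs(cv2.resize(cv2.imread(raw)[r0:r1,c0:c1],None,fx=k,fy=k,interpolation=cv2.INTER_CUBIC),alpha=al,beta=10)
    c2=dict(c);c2["cx"]=c2["cx"]-c0;c2["cy"]=c2["cy"]-r0
    t=np.linspace(0,6.283,60); B=lambda a:np.array([[a,-.015,-.015],[a,.015,-.015],[a,.015,.015],[a,-.015,.015]])
    C=lambda a,r:np.c_[0*t+a,r*np.cos(t),r*np.sin(t)]
    for A,cl in((B(.026),col),(B(-.034),(0,255,255)),(C(-.034,.021),(0,255,0)),(C(-.040,.021),(0,255,0)),(C(-.064,.014),(255,0,0)),(C(-.070,.014),(255,0,0)),(C(.036,.013),(255,0,255))):
        a=np.round((proj(c2,gunpts(p,Rm,th,gx,gz,A))+.5)*k-.5).astype(int); cv2.polylines(I,[a.reshape(-1,1,2)],True,cl,1)
    cv2.imwrite(out,I)
E
python3 - <<'E'
from h import *
c=np.load("w11c.npy",allow_pickle=True).item();p=np.array([.5278,.2557,.1148]);y=np.radians(76.62)
Rm=np.c_[[np.sin(y),-np.cos(y),0],[0,0,-1],[np.cos(y),np.sin(y),0]]
gunoverlay("pics/raw_w11.png",c,p,Rm,0,0,.0182,"pics/g11.png")
E
```

```text
(no output)
```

View pics/g11.png

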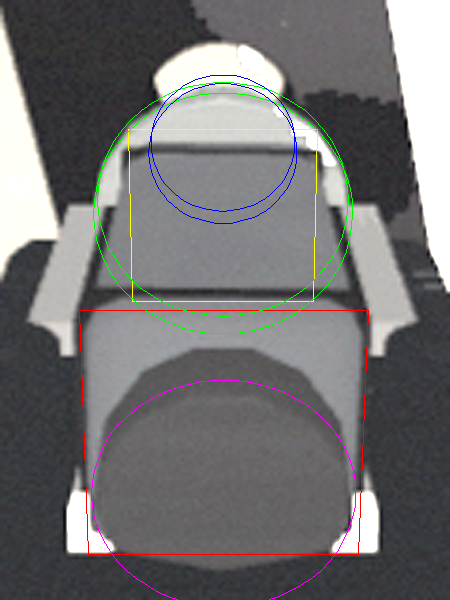

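Emit:
jog_arm(
  delta_pos=[
    [-3, 0, 0],
    [-3, 0, 0],
    [0, 0, 0],
  ],
  turn=[0, 0, 0],
  hand=[10, 10, 10],
)

```text
t: 19.0
ee_pos: [0.5396, 0.2549, 0.0785]
tcp_rot: [-1.569, 0.011, -0.026]
force: [9.1, -0.8, -7.0]
grip_width: 0.344
```

Emit:
jog_arm(
  delta_pos=[
    [3, 0, 0],
    [0, -15, 0],
    [0, -25, 0],
    [0, -25, 0],
    [0, 0, 0],
    [0, 0, 0],
  ],
  turn=[0, 0, 0, 0, 0, 0],
  hand=[10, 10, 10, 10, 10, 10],
  grip_force=80,
)

```text
t: 19.75
ee_pos: [0.5383, 0.2544, 0.1407]
tcp_rot: [-1.571, 0.02, -0.017]
force: [0.0, -0.3, -3.8]
grip_width: 0.343
```

```bash
python3 - <<'E'
from h import *
s,p,Rm=st(); print(s['t'],p,np.degrees(yaw_of(Rm)),Rm[:,1],s['force'],s['torque'],s['grip_width'])
c=shot("wrist","w16.png",1.5); np.save("w16c.npy",c); np.savez("w16p.npz",p=p,Rm=Rm)
gunoverlay("pics/raw_w16.png",c,p,Rm,np.radians(28),.008,.0182,"pics/g16.png")
for n in("scene","top"):
    shot(n,n+"16.png",1)
    for k in("gun_grip","gun_mouth"):
        print(n,k,[(x["centre"],round(x["p"],2)) for x in tip_of(k,n)])
print(read_state()["t"])
E
python3 - <<'E'
import cv2
a=cv2.imread("pics/scene16.png")[130:290,250:410]
b=cv2.imread("pics/top16.png")[130:290,90:250]
cv2.imwrite("pics/st16.png",cv2.resize(cv2.hconcat([a,b]),(800,400),interpolation=cv2.INTER_CUBIC))
E
```

```text
19.75 [0.5383 0.2544 0.1407] 88.62065443909198 [-0.002  -0.0005 -1.    ] [ 0.0195 -0.3071 -3.7538] [ 0.0078  0.0885 -0.0236] 0.3426588776231007
scene gun_grip [([292.3, 338.8], 0.75), ([208.8, 339.3], 0.65)]
scene gun_mouth [([227.3, 327.9], 0.79)]
top gun_grip [([158.3, 231.4], 0.62), ([154.3, 397.5], 0.56), ([205.0, 126.6], 0.47)]
top gun_mouth [([189.2, 137.3], 0.53)]
20.1
```

View pics/g16.png

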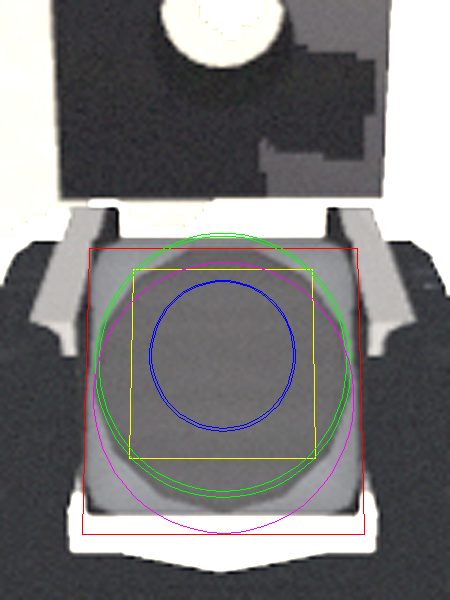

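View pics/st16.png

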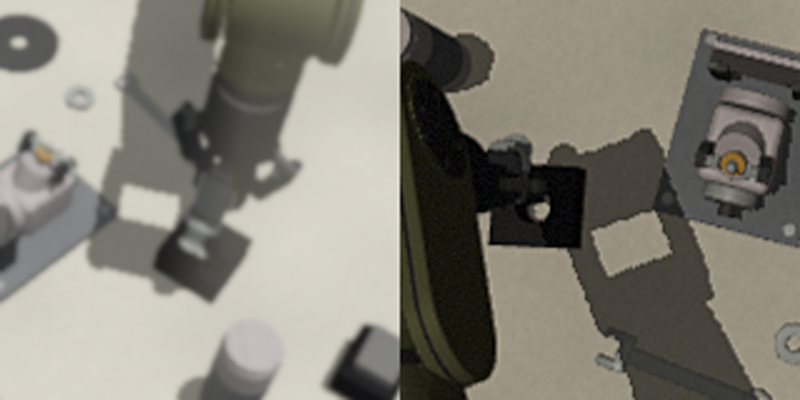

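```bash
python3 - <<'E'
from h import *
cs,ct=camera_params("scene"),camera_params("top")
G,e1=tri([ray(cs,[208.8,339.3]),ray(ct,[205,126.6])]);M,e2=tri([ray(cs,[227.3,327.9]),ray(ct,[189.2,137.3])])
u=(G-M);print(G,e1,M,e2,np.linalg.norm(u),"tilt",np.degrees(np.arccos(u[2]/np.linalg.norm(u))),u)
g=gray("pics/raw_w16.png")
print(g[225:315,254].round(0)); print(g[270,215:295].round(0))
E
```

```text
[0.5386 0.2599 0.1441] [np.float64(0.7762947831811943), np.float64(0.7762947831812003)] [0.5766 0.2544 0.0978] [np.float64(2.271219058697066), np.float64(2.2712190586971954)] 0.06020350588651185 tilt 39.6801312158636 [-0.038   0.0055  0.0463]
[236. 235. 235. 235. 234. 234. 233. 218.  78.  56.  57.  46.  42.  42.
  41.  42.  43.  44.  43.  44.  44.  45.  46.  45.  46.  47.  45.  44.
  46.  44.  45.  47.  45.  44.  45.  45.  44.  44.  43.  43.  45.  46.
  44.  47.  46.  45.  47.  45.  47.  46.  43.  44.  45.  46.  48.  48.
  47.  48.  47.  46.  46.  45.  47.  45.  44.  44.  45.  43.  44.  45.
  47.  45.  47.  46.  48.  47.  47.  47.  46.  42.  43.  45.  90. 179.
 235. 235. 235. 235. 235. 234.]
[24. 25. 25. 44. 56. 47. 43. 43. 42. 43. 44. 44. 44. 45. 45. 44. 44. 45.
 45. 44. 45. 45. 45. 44. 45. 44. 45. 44. 45. 47. 46. 45. 45. 46. 45. 48.
 46. 43. 46. 45. 47. 45. 44. 45. 45. 46. 47. 46. 46. 44. 44. 44. 44. 45.
 46. 44. 45. 45. 44. 43. 44. 45. 45. 45. 45. 42. 45. 45. 44. 43. 42. 42.
 42. 54. 49. 31. 22. 25. 23. 24.]
```

```bash
python3 - <<'E'
from h import *
im=cv2.imread("pics/raw_w16.png")[225:315,212:298]
b=cv2.resize(im,None,fx=6.6,fy=6.6,interpolation=cv2.INTER_CUBIC)
b=np.clip((b.astype(float)-30)*7,0,255).astype(np.uint8)
cv2.imwrite("pics/z16.png",b)
c=np.load("w16c.npy",allow_pickle=True).item();d=np.load("w16p.npz");p,Rm=d["p"],d["Rm"]
t=np.linspace(0,2*np.pi,180)
for th in(26,28,30,32,34):
    def f(v):
        gx,gz=v
        a=proj(c,gunpts(p,Rm,np.radians(th),gx,gz,[[.026,-.015,0],[.026,.015,0]]))[:,1]
        cc=proj(c,gunpts(p,Rm,np.radians(th),gx,gz,np.c_[0*t+.036,.0125*np.cos(t),.0125*np.sin(t)]))
        return a.mean(),a[1]-a[0],cc[:,1].min(),cc[:,1].max(),cc[:,0].max()-cc[:,0].min()
    r=least_squares(lambda v:f(v)[0]-269.8,[0.008],args=()) if 0 else least_squares(lambda v:f([v[0],.0182])[0]-269.8,[.008])
    o=f([r.x[0],.0182]); print(th,r.x*1e3,np.round(o,1),"capcentre-sq",(o[2]+o[3])/2-o[0])
E
```

```text
26 [5.1428] [269.8  76.4 237.3 307.   67.3] capcentre-sq 2.3227798138133835
28 [6.1241] [269.8  76.3 236.4 305.8  67. ] capcentre-sq 1.2978983375962798
30 [7.1092] [269.8  76.1 235.5 304.7  66.6] capcentre-sq 0.281028110434022
32 [8.0971] [269.8  75.7 234.7 303.4  66.3] capcentre-sq -0.7254149926536115
34 [9.0869] [269.8  75.3 234.  302.2  65.9] capcentre-sq -1.7191044963010995
```

View pics/z16.png

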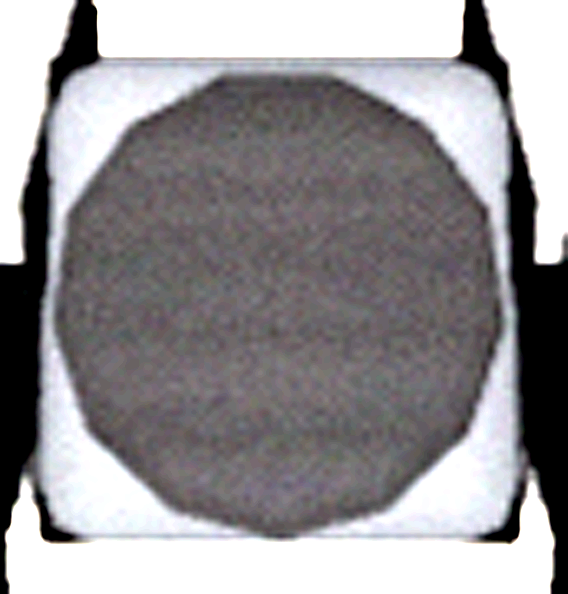

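```bash
cat >> h.py <<'E'
def tcp_for(s_mm,mx=.042,mz=-.0424):
    q=np.load("stand.npy"); f=np.radians(30)
    m=np.array([-.03-s_mm/1e3*np.sin(f)-mx,0,.088+s_mm/1e3*np.cos(f)-mz]); return frame(q,[m])[0],q[2]+np.pi/2
E
python3 - <<'E'
from h import *
s,p,Rm=st();print(s['t'],p)
t,y=tcp_for(48); print(t,np.degrees(y)); plan(t,y,5)
E
```

```text
20.1 [0.539  0.2545 0.1409]
[0.5102 0.0717 0.172 ] 76.57283545523912
[[-4.9, -6.2, -36.7], [-3.3, -6.2, -36.8], [-1.8, -6.2, -37.0], [-0.2, -6.2, -37.0], [1.3, -6.2, -37.0]] [np.float64(2.4), np.float64(2.4), np.float64(2.4), np.float64(2.4), np.float64(2.4)]
end [0.5102 0.0717 0.1719] 76.61138357884273
```

Emit:
jog_arm(
  delta_pos=[
    [-4.9, -16, -36.7],
    [-3.3, -15, -36.8],
    [-1.8, 0, -37],
    [-0.2, 0, -37],
    [1.3, 0, -37],
    [0, 0, 0],
    [0, 0, 0],
  ],
  turn=[2.4, 2.4, 2.4, 2.4, 2.4, 0, 0],
  hand=[10, 10, 10, 10, 10, 10, 10],
  grip_force=120,
)

```text
t: 20.98
ee_pos: [0.5106, 0.072, 0.1728]
tcp_rot: [-1.563, 0.183, -0.184]
force: [-0.8, -0.2, -4.6]
grip_width: 0.337
```

```bash
python3 - <<'E'
from h import *
s,p,Rm=st(); print(s['t'],p,np.degrees(yaw_of(Rm)),s['force'],s['torque'],s['grip_width'])
c=shot("wrist","w17.png",1.5); np.save("w17c.npy",c); np.savez("w17p.npz",p=p,Rm=Rm)
for n in("scene","top"):
    c=shot(n,n+"17.png",1)
    print(n,[(k,[(x["centre"],round(x["p"],2)) for x in tip_of(k,n)[:2]]) for k in("gun_mouth","gun_grip")])
    q=np.load("stand.npy");f=np.radians(30)
    tip=frame(q,[[-.03-.026*.5,0,.088+.026*.866]]); m=p+.042*Rm[:,0]+.0424*Rm[:,1]
    gg=p+.007*Rm[:,0]-.0182*Rm[:,1]
    a=[np.round(proj(c,x)[0],1) for x in(tip,m,gg)]; print("tip,mouth,grip pred (col,row)",a)
    r=np.array(a[0]).astype(int); r0,c0=max(r[1]-60,0),max(r[0]-60,0)
    im=cv2.resize(cv2.imread("pics/raw_"+n+"17.png")[r0:r0+100,c0:c0+110],None,fx=6,fy=6,interpolation=cv2.INTER_CUBIC)
    for x,col in zip(a,((0,0,255),(0,255,0),(255,0,255))): cv2.circle(im,tuple(np.round((np.array(x)+.5-[c0,r0])*6).astype(int)),4,col,1)
    cv2.imwrite("pics/c_"+n+"17.png",im)
E
```

```text
20.975 [0.5106 0.072  0.1728] 76.60428638356717 [-0.8078 -0.2174 -4.5992] [ 0.0461  0.0842 -0.0185] 0.3370936858225353
scene [('gun_mouth', [([182.4, 274.0], 0.66)]), ('gun_grip', [([160.6, 286.3], 0.62)])]
tip,mouth,grip pred (col,row) [array([270.1, 186.7]), array([273.3, 180.5]), array([283.9, 159.8])]
top [('gun_mouth', []), ('gun_grip', [])]
tip,mouth,grip pred (col,row) [array([221.5, 197.5]), array([219.2, 201.5]), array([212.1, 216.3])]
```

View pics/c_scene17.png

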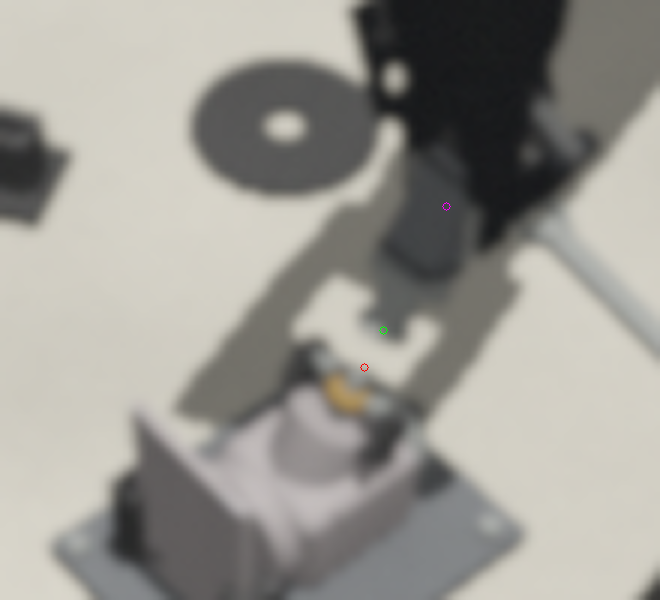

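View pics/c_top17.png

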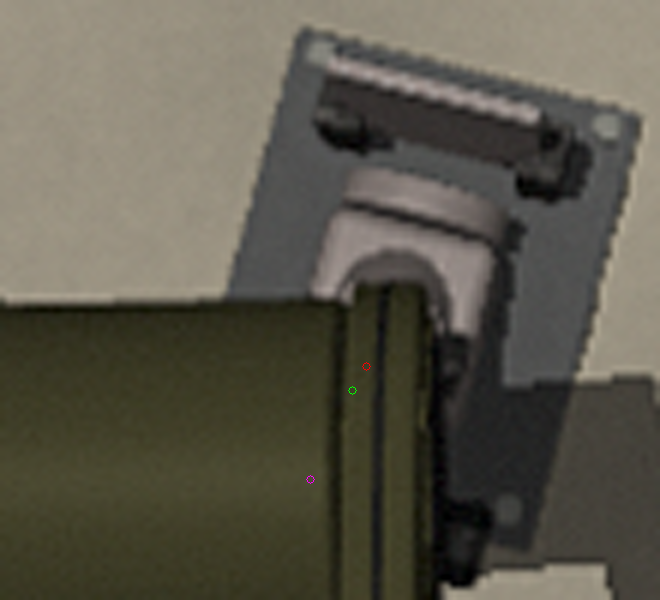

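View pics/w17.png

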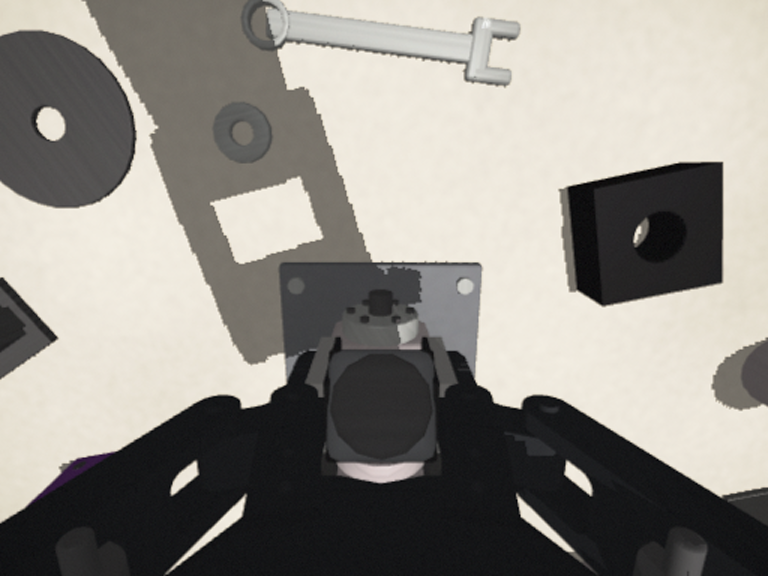

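```bash
python3 - <<'E'
from h import *
cs=camera_params("scene"); q=np.load("stand.npy"); qs=np.array([.6085,.0514,np.radians(-13.84)])
A=box(-.095,.095,-.075,.075,.012); sh=(proj(cs,frame(qs,A))-proj(cs,frame(q,A))); print(sh); d=sh.mean(0)
c=dict(cs);c["cx"]=cs["cx"]+d[0];c["cy"]=cs["cy"]+d[1]
D=np.load("w17p.npz");p,Rm=D["p"],D["Rm"]
r0,c0,k=140,240,10
def base():
    im=cv2.resize(cv2.imread("pics/raw_scene17.png")[r0:r0+60,c0:c0+70],None,fx=k,fy=k,interpolation=cv2.INTER_CUBIC); return im
t=np.linspace(0,6.283,60)
def dr(im,P,col):
    a=np.round((proj(c,P)+.5-[c0,r0])*k).astype(int); cv2.polylines(im,[a.reshape(-1,1,2)],True,col,1)
def fit_circ(s,r):
    f=np.radians(30); n=np.array([np.cos(f),0,np.sin(f)]);u=np.array([-np.sin(f),0,np.cos(f)])
    return frame(q,np.array([-.03,0,.088])+s*u+r*np.cos(t)[:,None]*n+r*np.sin(t)[:,None]*np.array([0,1,0]))
ims=[base()]
im=base()
dr(im,fit_circ(.014,.0115),(0,255,255)); dr(im,fit_circ(.022,.005),(0,0,255))
C=lambda a,r:np.c_[0*t+a,r*np.cos(t),r*np.sin(t)]
for th,gx,col in((30,.007,(0,255,0)),):
    for a,r in((-.07,.014),(-.064,.014),(-.04,.021),(-.034,.021)): dr(im,gunpts(p,Rm,np.radians(th),gx,.0182,C(a,r)),col)
    B=np.array([[-.034,-.015,-.015],[-.034,.015,-.015],[-.034,.015,.015],[-.034,-.015,.015]]);dr(im,gunpts(p,Rm,np.radians(th),gx,.0182,B),(255,0,255));B[:,0]=.026;dr(im,gunpts(p,Rm,np.radians(th),gx,.0182,B),(255,0,255))
cv2.imwrite("pics/s17a.png",ims[0]);cv2.imwrite("pics/s17b.png",im)
E
```

```text
[[-0.1046  1.2889]
 [-0.5311  1.185 ]
 [-0.7818  1.5758]
 [-0.2697  1.6506]]
```

View pics/s17a.png

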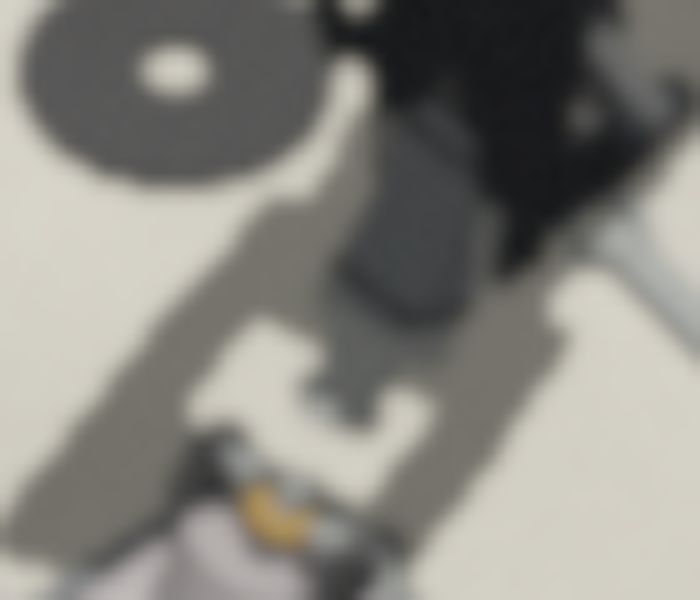

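View pics/s17b.png

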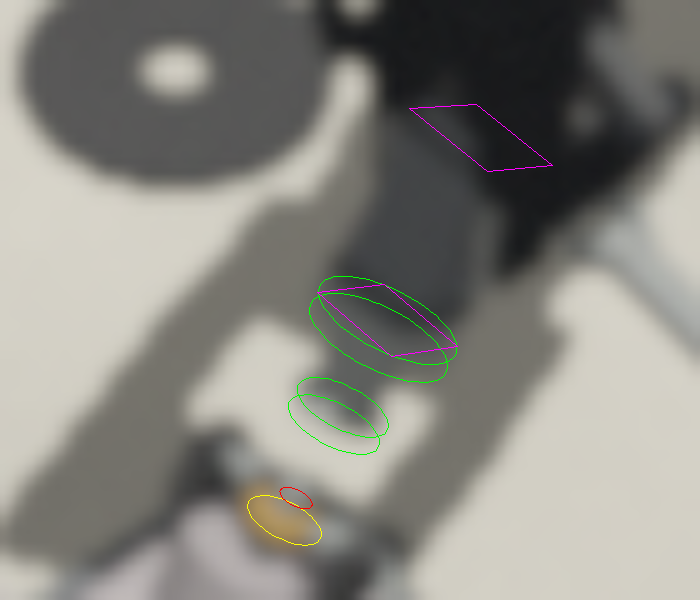

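```bash
cat >> h.py <<'E'
def where(p,Rm,mx=.042,mz=-.0424):
    q=np.load("stand.npy"); m=p+np.array([0,0,mz]);  c,s=np.cos(q[2]),np.sin(q[2])
    d=m[:2]-q[:2]; X=np.array([c*d[0]+s*d[1]+mx,-s*d[0]+c*d[1],m[2]]) -[-.03,0,.088]
    f=np.radians(30); return np.array([-X[0]*np.sin(f)+X[2]*np.cos(f), X[0]*np.cos(f)+X[2]*np.sin(f), X[1]])*1e3
E
python3 - <<'E'
from h import *
s,p,Rm=st(); print(s['t'],p,np.degrees(yaw_of(Rm)),"s,lat,y",where(p,Rm))
E
```

```text
21.325 [0.5106 0.0724 0.1727] 76.67314822277628 s,lat,y [48.5196  0.535   0.7425]
```

Emit:
jog_arm(
  delta_pos=[
    [5, 9.2, -0.4],
    [5.1, 9.2, -0.3],
    [0, 0, 0],
    [0, 0, 0],
  ],
  turn=[0.1, 0, 0, 0],
  hand=[10, 10, 10, 10],
)

```text
t: 21.82
ee_pos: [0.5201, 0.0688, 0.154]
tcp_rot: [-1.563, 0.185, -0.184]
force: [-0.3, -0.4, -4.6]
grip_width: 0.335
```

```bash
cat > seq.py <<'E'
from h import *
import sys
tag=sys.argv[1]
s,p,Rm=st(); print(s['t'],p,np.degrees(yaw_of(Rm)),"s,lat,y",where(p,Rm)); print(s['force'],s['torque'],s['grip_width'])
if len(sys.argv)>2:
    shot("scene","s"+tag+".png",1); shot("wrist","w"+tag+".png",1)
    a=cv2.resize(cv2.imread(f"pics/raw_s{tag}.png")[140:200,240:310],None,fx=7,fy=7,interpolation=cv2.INTER_CUBIC)
    b=cv2.resize(cv2.imread(f"pics/raw_w{tag}.png")[190:330,190:320],(390,420),interpolation=cv2.INTER_CUBIC)
    cv2.imwrite(f"pics/x{tag}.png",np.hstack([a[:420],cv2.resize(b,(310,420))]))
E
python3 seq.py 18 1
```

```text
21.825 [0.5201 0.0688 0.154 ] 76.50732433630374 s,lat,y [27.3008 -0.0029 -0.5384]
[-0.272  -0.4285 -4.628 ] [0.0317 0.0807 0.0317] 0.3345125208942756
```

View pics/x18.png

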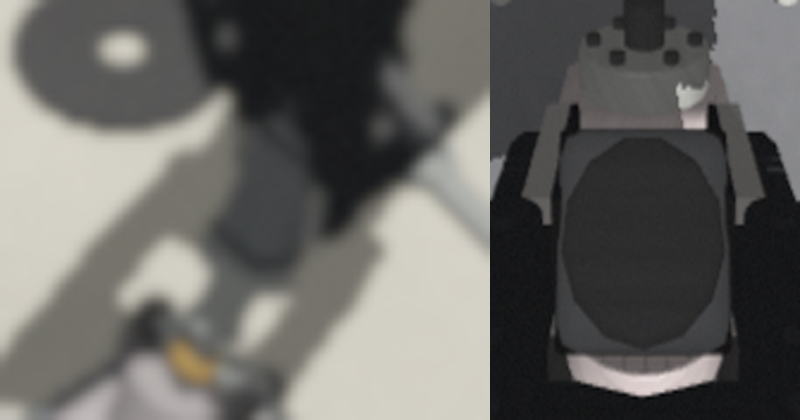

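Emit:
jog_arm(
  delta_pos=[
    [1, 1.7, 0.4],
    [1, 1.7, 0],
    [1, 1.7, 0],
    [0, 0, 0],
  ],
  turn=[0, 0, 0, 0],
  hand=[10, 10, 10, 10],
)

```text
t: 22.42
ee_pos: [0.5231, 0.0685, 0.149]
tcp_rot: [-1.563, 0.185, -0.184]
force: [1.1, 0.3, -3.8]
grip_width: 0.334
```

```bash
python3 seq.py 19
```

```text
22.425 [0.5231 0.0685 0.149 ] 76.51429566296933 s,lat,y [21.4271 -0.0107 -0.1335]
[ 1.1261  0.3266 -3.8038] [-0.03    0.0549  0.0384] 0.33442173946563325
```

Emit:
jog_arm(
  delta_pos=[
    [0.5, 0.9, 0],
    [0.5, 0.9, 0],
    [0.5, 0.9, 0],
    [0, 0, 0],
  ],
  turn=[0, 0, 0, 0],
  hand=[10, 10, 10, 10],
)

```text
t: 22.92
ee_pos: [0.5246, 0.0681, 0.1464]
tcp_rot: [-1.563, 0.185, -0.185]
force: [-1.2, 0.7, -4.4]
grip_width: 0.335
```

```bash
python3 seq.py 20 1
```

```text
22.925 [0.5246 0.0681 0.1464] 76.5147241374096 s,lat,y [18.4297  0.069  -0.1138]
[-1.1763  0.7437 -4.4089] [-0.0067  0.0703 -0.0033] 0.33458234347057775
```

View pics/x20.png

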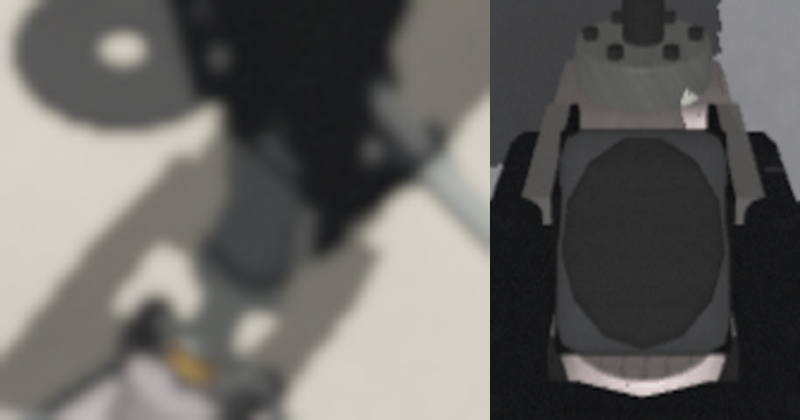

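Right at clips. Continue pushing in 1 mm rows.

Emit:
jog_arm(
  delta_pos=[
    [0.5, 0.9, 0],
    [0.5, 0.9, 0],
    [0.5, 0.9, 0],
    [0, 0, 0],
  ],
  turn=[0, 0, 0, 0],
  hand=[10, 10, 10, 10],
)

```text
t: 23.52
ee_pos: [0.5257, 0.068, 0.1454]
tcp_rot: [-1.563, 0.186, -0.183]
force: [-7.4, 0.5, 6.8]
grip_width: 0.333
```

```bash
python3 seq.py 21
```

```text
23.525 [0.5257 0.068  0.1454] 76.51936894843587 s,lat,y [17.0427  0.5389  0.0595]
[-7.4144  0.4755  6.8139] [ 0.0812  1.3166 -0.0318] 0.3334299766595434
```

Emit:
jog_arm(
  delta_pos=[
    [0.5, 0.9, 0],
    [0.5, 0.9, 0],
    [0.5, 0.9, 0],
    [0, 0, 0],
  ],
  turn=[0, 0, 0, 0],
  hand=[10, 10, 10, 10],
)

```text
t: 24.02
ee_pos: [0.5279, 0.0676, 0.1422]
tcp_rot: [-1.563, 0.184, -0.185]
force: [-4.4, 1.2, 4.7]
grip_width: 0.336
```

```bash
python3 seq.py 22
```

```text
24.025 [0.5279 0.0676 0.1422] 76.51707383794098 s,lat,y [13.1951  0.8243  0.1419]
[-4.4026  1.2367  4.6562] [0.0893 0.7304 0.0018] 0.3355505410357045
```

Emit:
jog_arm(
  delta_pos=[
    [0.6, 1.1, 0],
    [0.6, 1.1, 0],
    [0.6, 1.1, 0],
    [0.6, 1.1, 0],
    [0, 0, 0],
  ],
  turn=[0, 0, 0, 0, 0],
  hand=[10, 10, 10, 10, 10],
)

```text
t: 24.65
ee_pos: [0.5304, 0.067, 0.1372]
tcp_rot: [-1.563, 0.184, -0.186]
force: [-3.4, 0.7, 6.2]
grip_width: 0.34
```

```bash
python3 seq.py 23
```

```text
24.65 [0.5304 0.067  0.1372] 76.51776196397078 s,lat,y [7.5361 0.6205 0.1172]
[-3.3821  0.6855  6.2089] [ 0.2128  0.4602 -0.0534] 0.34047961203562416
```

Emit:
jog_arm(
  delta_pos=[
    [0.5, 0.9, 0],
    [0.5, 0.9, 0],
    [0.5, 0.9, 0],
    [0, 0, 0],
    [0, 0, 0],
  ],
  turn=[0, 0, 0, 0, 0],
  hand=[10, 10, 10, 10, 10],
)

```text
t: 25.28
ee_pos: [0.5318, 0.0666, 0.135]
tcp_rot: [-1.563, 0.184, -0.185]
force: [-4.7, 1.6, 7.7]
grip_width: 0.334
```

```bash
python3 seq.py 24 1
```

```text
25.275 [0.5318 0.0666 0.135 ] 76.51352594963313 s,lat,y [4.916  0.6736 0.1098]
[-4.697   1.6054  7.695 ] [ 0.1334  0.711  -0.0236] 0.33438647618186945
```

View pics/x24.png

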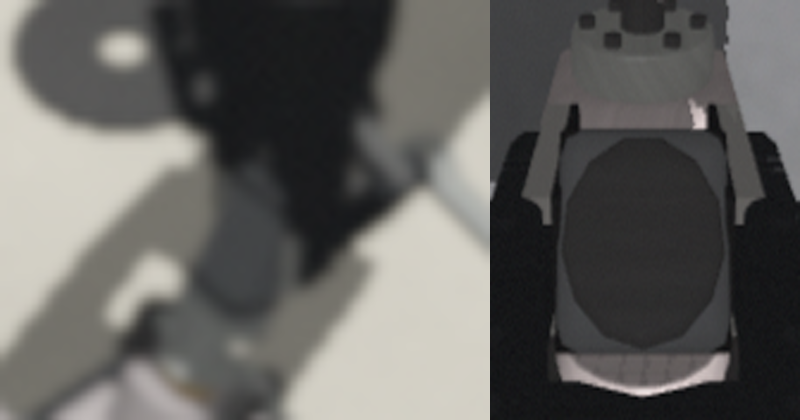

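Emit:
jog_arm(
  delta_pos=[
    [0.4, 0.7, 0],
    [0.4, 0.7, 0],
    [0, 0, 0],
    [0, 0, 0],
  ],
  turn=[0, 0, 0, 0],
  hand=[10, 10, 10, 10],
)

```text
t: 25.88
ee_pos: [0.5321, 0.0666, 0.1347]
tcp_rot: [-1.563, 0.185, -0.184]
force: [-9.3, 0.8, 14.2]
grip_width: 0.341
```

```bash
python3 seq.py 25; python3 - <<'E'
from h import *
c=shot("wrist","w25b.png",1.5)
E
python3 seq.py 26
```

```text
25.875 [0.5321 0.0666 0.1347] 76.51686956699515 s,lat,y [4.5286 0.8314 0.1539]
[-9.2559  0.8146 14.1995] [ 0.1997  1.4538 -0.0355] 0.3414104911372392
25.925 [0.5321 0.0666 0.1348] 76.51399021229327 s,lat,y [4.5402 0.8666 0.1491]
[-9.6596  0.7381 14.1864] [ 0.1744  1.5162 -0.0612] 0.33730637482769193
```

View pics/w25b.png

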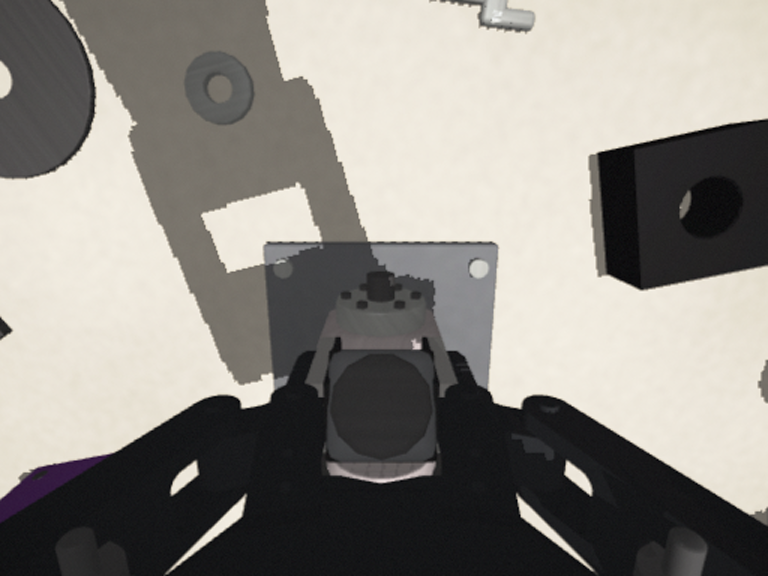

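Emit:
jog_arm(
  delta_pos=[
    [0, 0, 0],
    [0, 0, 0],
    [0, 0, 0],
    [0, 0, 0],
  ],
  turn=[0, 0, 0, 0],
  hand=[10, 10, 10, 10],
)

```text
t: 26.42
ee_pos: [0.5321, 0.0666, 0.1348]
tcp_rot: [-1.563, 0.185, -0.184]
force: [-10.3, 1.4, 14.1]
grip_width: 0.34
```

```bash
python3 seq.py 27; python3 - <<'E'
from h import *
shot("scene","end.png",1.5)
E
```

```text
26.425 [0.5321 0.0666 0.1348] 76.51590131036437 s,lat,y [4.544  0.8304 0.1717]
[-10.3462   1.3854  14.1459] [ 0.2237  1.4889 -0.0743] 0.3401116466783251
```

View pics/end.png

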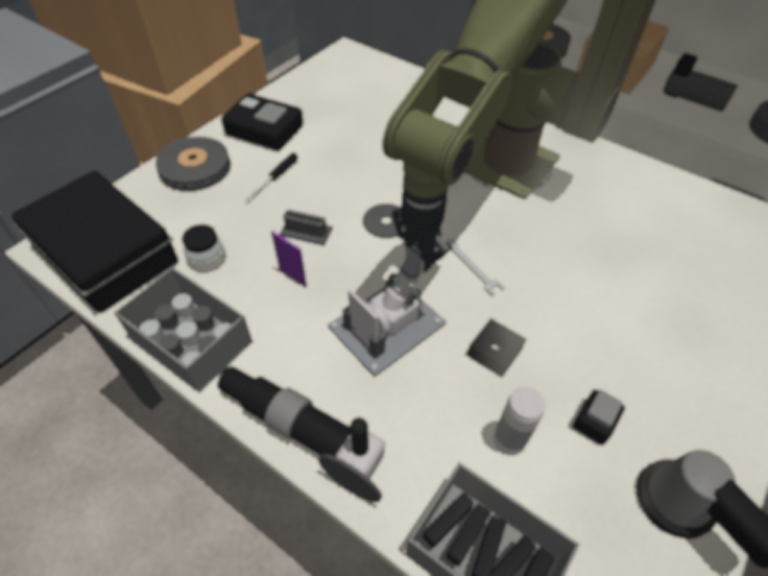

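The final picture shows the plate in the slot at (365,315), the gun on the nipple at (405,280), and the spray can (520,420) and tub (203,247) still standing. The force is holding steady.

```bash
python3 -c "
from rig import *
print(sign_off())"
```

```text
the job is handed in; nothing more can be done
None
```

I seated the keeper plate in the slot and let go. I then pressed the grease gun onto the nipple, past the clips and down to the collar's stop. I handed the job in at about 26.5 s, still gripping the gun at 120 N and pressing it in.

- **Plate:** It slid in without side load and touched the floor at the expected height (fingertips at z = 84.9 mm, expected 84.8 mm). After release, the camera view matched a plate seated upright in the slot.
- **Gun tilt:** The tool can only point down, so I pivoted the gun about 30° in the jaws by pushing its coupler against the edge of its holder. My angle estimates disagreed: 29–30° from the wrist camera and 33–40° from the scene camera. I trusted the wrist camera. The gun also slid about 7 mm sideways in the jaws.
- **Coupling:** The axial force went through a 13 N peak at the clips, fell to about 10 N, then rose to 13 N. It then jumped to about 21 N over the last 0.4 mm, which I took as the collar's stop. The estimated mouth position is 4.5 mm from the nipple root and 0.8 mm off its axis. That is right at the edge of the 4.5–7.5 mm range. The force stayed steady over the last half second before I handed in.
- **Not seen directly:** The clips were too blurred in the pictures to see them snapped in, so that rests on the force readings.
- **Bystanders:** The spray can and the tub are still standing, and I did not touch the purple plate.

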